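# Rack the drained pot lids for the delivery run and pin the hold-down bar

### The arm

A 6-joint arm with a two-finger parallel gripper is mounted at the origin on a cart in front of the work surface, level with it; the furniture and walls round the work are solid. World frame = base frame: x ahead of the robot, y to its left, z up, the work surface at z = 0. Lengths are in m, angles in degrees, forces in N, time in s.
With the tool pointing down it reaches from about 0.25 to 0.725 m from the base axis. Payload 9.7 kg.
Tool frame: the origin (TCP) lies at the very end of the fingers, on their centre line; the grasp point (between the pads) lies 19 mm behind it (bot.grip_point_offset is the distance from the TCP to the grasp point, in m); y points along the fingers, x is the direction in which the jaws open and shut, and the axes are right-handed (so a half turn about y gives the same grasp; the last joint's range is limited). The gripper opens to 85 mm and grips with 20 to 120 N. Pads are 22 mm wide; open, the fingers measure 114 mm over their backs; the gripper's body (76 mm by 85 mm) begins 54 mm behind the grasp point. The pads swing forward as they close: fully open they stand 13 mm farther back than shut.
Start: joints at [0, 4.979, 10.078, 95.1, 0, 90], TCP at [0.55, -0, 0.231] pointing down, gripper open.
Joint ranges: [-179.16, 179.16], [-48.56, 103.87], [-65.8, 70.77], [-126.05, 130.52], [-82.76, 87.17], [-180, 180]. Speed limits (degrees/s): [127.2, 127.2, 147.25, 180, 180, 180].

### API

Orientations are given as [roll, pitch, yaw] about the fixed x, y, z axes, in that order (R = Rz(yaw) Ry(pitch) Rx(roll)).
In Python, from workcell import bot gives the robot as it stands.
- The arm moves only by the shell command python3 -m inch 'ROWS' [FORCE]. ROWS is JSON, a list of rows, each a list of 3 entries, a list of its own where there are three numbers: the shift along the tool's x, y, z in mm, then the turn, a rotation vector about the tool's x, y, z in rad, then the finger opening in mm, from 0 to 85.4. In form: [[[x, y, z], [ax, ay, az], grip], ...]. A call has 1 to 20 rows; each row is the pose to reach, as a shift and turn from the pose measured when the call began, along the tool's axes at that moment; what a row does not reach only later rows make up. A row lasts 1/10 s, in which the tool goes at most 50 mm and 8.59 degrees, less where a joint would pass 70% of its speed; a pose out of reach is approached as far as the arm can. A call with a gripper value outside its range is refused whole. The fingers move at their own pace and stop on an object; FORCE is the grip in N (left out, the last holds). Time passes only in rows, so rows that repeat a pose let the fingers close. It gives the time, the measured TCP pose, the force and the opening at its end, in the units of the state.
- bot.get_obs(): the state, without advancing time (a new reading comes with each control period).
- bot.camera(name): name is "scene" or "side" or "wrist"; returns a dict with "frame" (400x640x3 uint8, red, green, blue), "mtx" (3x3 intrinsics, pixels), "origin" and "orientation" of the camera in the world. Camera axes: x right, y down, z forward; pixel columns grow to the right and rows downward; lengths in m; the calibration is good to about 2 mm. A picture is of the moment at which its call begins. There is no depth.
- bot.job_done(): hands the job in, once; it reports no verdict.
Trained networks look in a picture, given as the dict that the camera call returned (one of the last four; its "shot" number tells which), for a name from the list of things; names that differ only in an ending like _2 or _b are one class to them, and where a whole thing is asked for, a point or a joint stands for the part that bears it (a point fixed in the world has none). Each returns a list of dicts, best first, with "confidence" (0 to 1); they miss things now and then, are a little off and sometimes report something else, mostly with a low value. They report only what shows in the picture. A call takes as long as a camera call. They do not tell look-alikes from the thing itself.
- bot.search_frame(picture, name): "box" ([left, top, right, bottom] in pixels, round what is visible of it).
- bot.cut_out(picture, name): "region" (400x640 bool, what is visible of it) and "box" ([left, top, right, bottom] in pixels, round what is visible of it).
The state is a dict: "time": time; "q": joint angles; "qd": joint speeds; "joint_efforts": joint torques, N m; "ee_pos": TCP position; "tcp_rot": TCP orientation; "wrist_force": force on the tool from outside, world axes, zero at the start; "torque": the same for the moment, N m; "opening": finger opening in m.
Only numpy, scipy, OpenCV 4.12 (cv2) and the standard library are available. Lean on these libraries where they do the work, as an engineer would, in place of code of your own. Each camera call takes 0.05 s, during which the arm holds its last target. There are 200 camera calls.

### The job

The washed pot lids in the leaning drainer have to go out with the meal carriers: stand every one of them on edge in the transport rack, one to a slot, upright and resting on the rails. When all are in, swing the hold-down bar home over them, then push the locking pin through the fork and the bar's lug from the rack's end until its head seats. Leave the cup, the timer and the salt shaker where they are.

Things in the scene. Friction and masses are not known exactly. Their poses are not given: they have to be found in the camera images.
- rack: fixed steel wire transport rack, 366 mm along its y, 120 mm along x. Origin: middle of its underside; z up. Two 8 mm rails along y (x = +-45 mm, 15 mm up) carry the lids' edges; four slots in a row along y, a lid stands in one square to y. Post at y = -165 mm, 198 mm high, carries the bar; post at +y carries the fork. Between slots the hoops are bridged at the top: nothing goes in there
- slot_1 (a point): slot 1 of the rack, at y = -87 mm in the rack's frame, between two upright hoops of 5 mm wire (105 mm high, x = +-45 mm; clear gap 20 mm at the rails, 29 mm at the top). The point is where the centre of a lid's disc lies when it stands home on the rails, 99 mm up (top edge at 191 mm). Axes as the rack's
- slot_2 (a point): slot 2 of the rack, at y = -29 mm in the rack's frame, between two upright hoops of 5 mm wire (105 mm high, x = +-45 mm; clear gap 20 mm at the rails, 29 mm at the top). The point is where the centre of a lid's disc lies when it stands home on the rails, 99 mm up (top edge at 191 mm). Axes as the rack's
- slot_3 (a point): slot 3 of the rack, at y = +29 mm in the rack's frame, between two upright hoops of 5 mm wire (105 mm high, x = +-45 mm; clear gap 20 mm at the rails, 29 mm at the top). The point is where the centre of a lid's disc lies when it stands home on the rails, 99 mm up (top edge at 191 mm). Axes as the rack's
- slot_4 (a point): slot 4 of the rack, at y = +87 mm in the rack's frame, between two upright hoops of 5 mm wire (105 mm high, x = +-45 mm; clear gap 20 mm at the rails, 29 mm at the top). The point is where the centre of a lid's disc lies when it stands home on the rails, 99 mm up (top edge at 191 mm). Axes as the rack's
- bar (a joint): hold-down bar, 14 mm wide, 20 mm high, centred 209 mm up, swinging level about an upright hinge at x = 0, y = -165 mm of the rack. 0: home against its stop, along the rack's +y, 8 mm over the lids, lug in the fork. Opens towards the rack's -x (1.57: along -x). Range 0 to 2.0 rad; stiff (0.12 N m), stays where left. The lug hangs below its end, 12 mm thick, 325 mm from the hinge
- bar_knob (a point): centre of the upright round black knob on the bar, 25 mm in diameter, from 228 to 258 mm above the worktop, 170 mm from the hinge axis; moves with the bar. Pinch it from above or push it
- pin: locking pin: steel shaft, 15 mm in diameter, 56 mm long, last 10 mm tapered to 7 mm, on a square black grip head 28 x 28 mm, 46 mm long. Origin: on the axis, in the shoulder where shaft meets head; x along the shaft to the tip, head along -x. Lies level on its head on the worktop, axis 14 mm up; 0.09 kg
- pin_hole (a point): mouth of the 18 mm hole in the fork's outer cheek (rack y = +180 mm), 175 mm up; axes as the rack's. The pin goes in level along the rack's -y through cheek, lug and far cheek until its shoulder meets the cheek: its origin is then here. Cheeks 10 mm thick, 40 mm wide, 153 to 197 mm up, outer faces at y = +140 and +180 mm; fork open to -x for the lug
- drainer: fixed wire draining rack in a white drip tray, 294 mm along y, 194 mm along x. Origin: middle of its underside; z up. Four slots at y = -93, -31, +31, +93 mm (at the rails, 26 mm up), each between two 5 mm wire hoops reaching 115 mm up, leaning 0.33 rad towards -y. A lid there has its upper edge about 65 mm towards -y of its slot and 192 mm up
- lid_1: one of up to four alike translucent pot lids (None: absent): stiff flat disc, 183 mm across, 17 mm thick, 0.12 kg. Stands on edge in the drainer, leaning about 0.38 rad from upright, upper edge towards the drainer's -y. Origin: middle of the edge where it rests at the start; y is square to the disc (out of the top face), z runs in the disc from there to the centre, 91.5 mm away
- lid_2: one of up to four alike translucent pot lids (None: absent): stiff flat disc, 183 mm across, 17 mm thick, 0.12 kg. Stands on edge in the drainer, leaning about 0.38 rad from upright, upper edge towards the drainer's -y. Origin: middle of the edge where it rests at the start; y is square to the disc (out of the top face), z runs in the disc from there to the centre, 91.5 mm away
- lid_3: one of up to four alike translucent pot lids (None: absent): stiff flat disc, 183 mm across, 17 mm thick, 0.12 kg. Stands on edge in the drainer, leaning about 0.38 rad from upright, upper edge towards the drainer's -y. Origin: middle of the edge where it rests at the start; y is square to the disc (out of the top face), z runs in the disc from there to the centre, 91.5 mm away
- lid_4: one of up to four alike translucent pot lids (None: absent): stiff flat disc, 183 mm across, 17 mm thick, 0.12 kg. Stands on edge in the drainer, leaning about 0.38 rad from upright, upper edge towards the drainer's -y. Origin: middle of the edge where it rests at the start; y is square to the disc (out of the top face), z runs in the disc from there to the centre, 91.5 mm away
- lid_1_mid (a point): centre of the disc of lid_1, in the middle of its 17 mm thickness; its y axis is square to the disc, x and z lie in the disc (radius 91.5 mm). Pinch the disc's uppermost edge across the thickness; None if the lid is absent
- lid_2_mid (a point): centre of the disc of lid_2, in the middle of its 17 mm thickness; its y axis is square to the disc, x and z lie in the disc (radius 91.5 mm). Pinch the disc's uppermost edge across the thickness; None if the lid is absent
- lid_3_mid (a point): centre of the disc of lid_3, in the middle of its 17 mm thickness; its y axis is square to the disc, x and z lie in the disc (radius 91.5 mm). Pinch the disc's uppermost edge across the thickness; None if the lid is absent
- lid_4_mid (a point): centre of the disc of lid_4, in the middle of its 17 mm thickness; its y axis is square to the disc, x and z lie in the disc (radius 91.5 mm). Pinch the disc's uppermost edge across the thickness; None if the lid is absent
- steel_cup: bystander: a steel cup, 76 mm wide, 102 mm high; origin at the middle of its base
- kitchen_timer: bystander: a kitchen timer, 63 mm wide, 56 mm high; origin at the middle of its base
- salt_shaker: bystander: a salt shaker, 44 mm wide, 90 mm high; origin at the middle of its base
Not all that is in view belongs to the job. Of the things like the pin, leave any that is turquoise; of the rest the larger one is meant.

How it is judged (in metres and radians):
On the way, in this order (a step that is already met when the one before it is completed fails the run):
1. every lid stands upright in a slot of the rack, the bar still open (x of lid_1_mid in the frame of rack between -0.012 and 0.012 m and z of lid_1_mid in the frame of rack between 0.0912 and 0.1072 m and angle between the y axis of each of lid_1_mid, lid_2_mid, lid_3_mid, lid_4_mid and the y axis of rack, either way round below 0.15 rad and linear speed of each of lid_1, lid_2, lid_3, lid_4 below 0.03 m/s and (y of lid_1_mid in the frame of rack between -0.097 and -0.077 m or y of lid_1_mid in the frame of rack between -0.039 and -0.019 m or y of lid_1_mid in the frame of rack between 0.019 and 0.039 m or y of lid_1_mid in the frame of rack between 0.077 and 0.097 m) and x of lid_2_mid in the frame of rack between -0.012 and 0.012 m and z of lid_2_mid in the frame of rack between 0.0912 and 0.1072 m and (y of lid_2_mid in the frame of rack between -0.097 and -0.077 m or y of lid_2_mid in the frame of rack between -0.039 and -0.019 m or y of lid_2_mid in the frame of rack between 0.019 and 0.039 m or y of lid_2_mid in the frame of rack between 0.077 and 0.097 m) and x of lid_3_mid in the frame of rack between -0.012 and 0.012 m and z of lid_3_mid in the frame of rack between 0.0912 and 0.1072 m and (y of lid_3_mid in the frame of rack between -0.097 and -0.077 m or y of lid_3_mid in the frame of rack between -0.039 and -0.019 m or y of lid_3_mid in the frame of rack between 0.019 and 0.039 m or y of lid_3_mid in the frame of rack between 0.077 and 0.097 m) and x of lid_4_mid in the frame of rack between -0.012 and 0.012 m and z of lid_4_mid in the frame of rack between 0.0912 and 0.1072 m and (y of lid_4_mid in the frame of rack between -0.097 and -0.077 m or y of lid_4_mid in the frame of rack between -0.039 and -0.019 m or y of lid_4_mid in the frame of rack between 0.019 and 0.039 m or y of lid_4_mid in the frame of rack between 0.077 and 0.097 m) and value of joint bar above 0.3 rad), for 0.2 s.
2. the hold-down bar is swung home over them (value of joint bar below 0.05 rad), for 0.2 s.
At the end, for the whole second after the job is handed in: Every lid rests on the rails in a slot: within 0.15 rad of square to the row, 10 mm of the slot along the row, 12 mm across it, 8 mm in height. Bar home (under 0.05 rad). Pin through fork and lug, shoulder within 6 mm of the hole's mouth, in line within 0.15 rad. All at rest (x of lid_1_mid in the frame of rack between -0.012 and 0.012 m and z of lid_1_mid in the frame of rack between 0.0912 and 0.1072 m and angle between the y axis of each of lid_1_mid, lid_2_mid, lid_3_mid, lid_4_mid and the y axis of rack, either way round below 0.15 rad and linear speed of each of lid_1, lid_2, lid_3, lid_4, pin below 0.03 m/s and (y of lid_1_mid in the frame of rack between -0.097 and -0.077 m or y of lid_1_mid in the frame of rack between -0.039 and -0.019 m or y of lid_1_mid in the frame of rack between 0.019 and 0.039 m or y of lid_1_mid in the frame of rack between 0.077 and 0.097 m) and x of lid_2_mid in the frame of rack between -0.012 and 0.012 m and z of lid_2_mid in the frame of rack between 0.0912 and 0.1072 m and (y of lid_2_mid in the frame of rack between -0.097 and -0.077 m or y of lid_2_mid in the frame of rack between -0.039 and -0.019 m or y of lid_2_mid in the frame of rack between 0.019 and 0.039 m or y of lid_2_mid in the frame of rack between 0.077 and 0.097 m) and x of lid_3_mid in the frame of rack between -0.012 and 0.012 m and z of lid_3_mid in the frame of rack between 0.0912 and 0.1072 m and (y of lid_3_mid in the frame of rack between -0.097 and -0.077 m or y of lid_3_mid in the frame of rack between -0.039 and -0.019 m or y of lid_3_mid in the frame of rack between 0.019 and 0.039 m or y of lid_3_mid in the frame of rack between 0.077 and 0.097 m) and x of lid_4_mid in the frame of rack between -0.012 and 0.012 m and z of lid_4_mid in the frame of rack between 0.0912 and 0.1072 m and (y of lid_4_mid in the frame of rack between -0.097 and -0.077 m or y of lid_4_mid in the frame of rack between -0.039 and -0.019 m or y of lid_4_mid in the frame of rack between 0.019 and 0.039 m or y of lid_4_mid in the frame of rack between 0.077 and 0.097 m) and value of joint bar below 0.05 rad and distance between pin and pin_hole below 0.006 m and angle between the x axis of pin and the y axis of rack, either way round below 0.15 rad); the robot touches nothing.
It fails at once if the steel cup is pushed more than 4 cm or tipped (distance of steel_cup from where it was at the start of the episode above 0.04 m or angle between steel_cup's own z axis and vertical above 0.5 rad).
It fails at once if the kitchen timer is pushed more than 4 cm or tipped (distance of kitchen_timer from where it was at the start of the episode above 0.04 m or angle between kitchen_timer's own z axis and vertical above 0.5 rad).
It fails at once if the salt shaker is pushed more than 4 cm or tipped (distance of salt_shaker from where it was at the start of the episode above 0.04 m or angle between salt_shaker's own z axis and vertical above 0.5 rad).
Of lid_1, lid_2, lid_3, lid_4 only 2 to 4 are there at a start; the rules pass over those that are not, and their reading is None.
At some moment in a run one of pin may be knocked a few centimetres aside while the robot is not near it.
It also fails if it takes over 210 s, if anything falls off the work surface, if the arm or the gripper's body presses on something with over 40 N, if the wrist force passes 120 N, or if a joint passes its speed limit or range.

## Working session

There is one attempt and no reset: what is moved stays moved. The work goes in short steps, Python scripts to look and compute and a shell command to move; the robot and the scene stay as the last step left them, time stands still between calls to the robot, and variables do not carry over. Pictures are saved under pics/ and viewed, about 12 in all and at most 16, crops included, and the job is handed in when it is done.

```bash
ls; mkdir -p pics; cat > h.py <<'E'
import numpy as np, cv2
from scipy.spatial.transform import Rotation as R
from workcell import bot
def save(p,n): cv2.imwrite(f'pics/{n}.png',p['frame'][:,:,::-1])
def rot(o):
    o=np.array(o,float)
    if o.shape==(3,3): return o
    if o.shape==(4,): return R.from_quat(o).as_matrix()
    return R.from_euler('xyz',o,degrees=True).as_matrix()
def proj(p,X):
    X=np.atleast_2d(X); c=(X-np.array(p['origin']))@rot(p['orientation'])
    u=c@np.array(p['mtx']).T; return u[:,:2]/u[:,2:]
def ray(p,uv):
    d=np.linalg.inv(np.array(p['mtx']))@np.array([uv[0],uv[1],1.]); return np.array(p['origin']),rot(p['orientation'])@d
def onz(p,uv,z):
    o,d=ray(p,uv); return o+d*(z-o[2])/d[2]
def rel(pos,Rm,grip=None):
    """shift (tool axes, mm) and rotvec from the current pose to target TCP pose"""
    s=bot.get_obs(); R0=rot(s['tcp_rot']); 
    return np.round(R0.T@(np.array(pos)-s['ee_pos'])*1000,1), np.round(R.from_matrix(R0.T@Rm).as_rotvec(),3)
E
python3 - <<'E'
from h import *
s=bot.get_obs(); print(s)
for n in ['scene','side','wrist']:
    p=bot.camera(n); save(p,n+'0'); print(n,p['origin'],p['orientation'],p['mtx'])
    for t in ['rack','bar','bar_knob','pin','drainer','lid_1','steel_cup','kitchen_timer','salt_shaker']:
        print(t,[(np.round(d['box']).astype(int).tolist(),round(d['confidence'],2)) for d in bot.search_frame(p,t)])
E
```

```text
pics
{'time': 0.0, 'q': array([ 1.85013567e-03,  5.01211379e+00,  1.00339833e+01,  9.50994647e+01,
       -1.22775868e-04,  9.00003717e+01]), 'qd': array([-0.03072546,  0.07031797, -0.01055499,  0.048995  , -0.09288038,
        0.11811133]), 'joint_efforts': array([ 7.68234549e-04, -5.20392072e+01,  4.64802504e+01,  1.63646933e-02,
        2.23589603e-05, -6.77332673e-05]), 'ee_pos': array([5.49769675e-01, 1.71418798e-05, 2.30569127e-01]), 'tcp_rot': array([-9.00001233e+01,  7.75952253e-02,  1.47841793e-03]), 'wrist_force': array([-0.35189644,  0.1888065 ,  0.35269277]), 'torque': array([0.01212498, 0.0357883 , 0.02125289]), 'opening': 0.08536059230939849}
scene [0.16661974 0.54444424 0.83910832] [-136.35579167   -0.58782623 -140.07022028] [[370.37146871   0.         319.20284792]
 [  0.         370.37146871 193.68128745]
 [  0.           0.           1.        ]]
rack [([306, 104, 493, 230], 0.55)]
bar [([390, 106, 492, 182], 0.65)]
bar_knob [([392, 107, 492, 186], 0.66), ([308, 101, 492, 231], 0.59)]
pin [([378, 222, 412, 243], 0.84), ([327, 241, 349, 277], 0.82), ([363, 272, 391, 
[... 1029 characters left out ...]
, 366, 210], 0.75), ([319, 255, 416, 338], 0.23), ([271, 217, 293, 235], 0.17)]
wrist [0.5495049  0.08125066 0.37328478] [ 1.61509276e+02 -6.84332105e-03 -3.24515195e-02] [[288.20045707   0.         322.95068195]
 [  0.         288.20045707 205.57043971]
 [  0.           0.           1.        ]]
rack [([326, 162, 455, 372], 0.75)]
bar []
bar_knob []
pin [([234, 64, 276, 151], 0.96), ([207, 208, 245, 275], 0.9), ([164, 98, 185, 155], 0.77), ([324, 162, 452, 370], 0.4)]
drainer [([257, 0, 440, 76], 0.93), ([321, 161, 459, 371], 0.35)]
lid_1 [([244, 0, 492, 51], 0.8)]
steel_cup [([470, 90, 592, 175], 0.81)]
kitchen_timer [([227, 333, 236, 353], 0.51)]
salt_shaker [([442, 207, 496, 257], 0.96)]
```

```bash
python3 - <<'E'
import cv2
a=cv2.imread('pics/scene0.png')[90:380,180:510]; cv2.imwrite('pics/s1.png',cv2.resize(a,None,fx=2,fy=2,interpolation=cv2.INTER_CUBIC))
b=cv2.imread('pics/side0.png')[150:350,230:450]; cv2.imwrite('pics/d1.png',cv2.resize(b,None,fx=3,fy=3,interpolation=cv2.INTER_CUBIC))
E
```

```text
(no output)
```

View pics/s1.png

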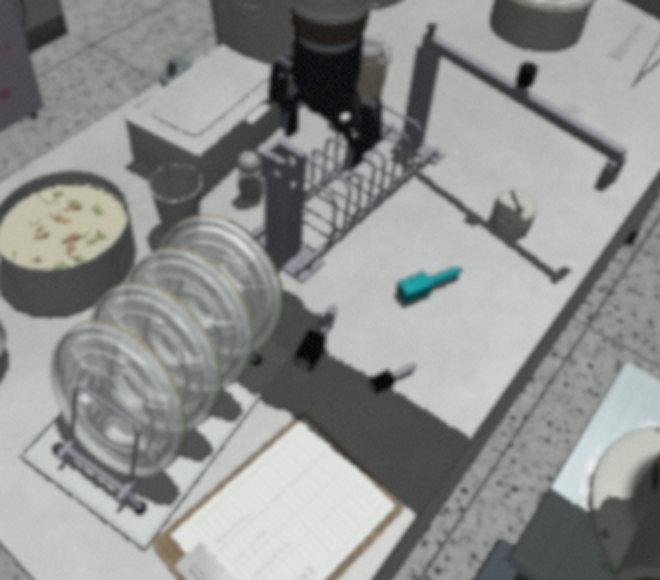

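View pics/d1.png

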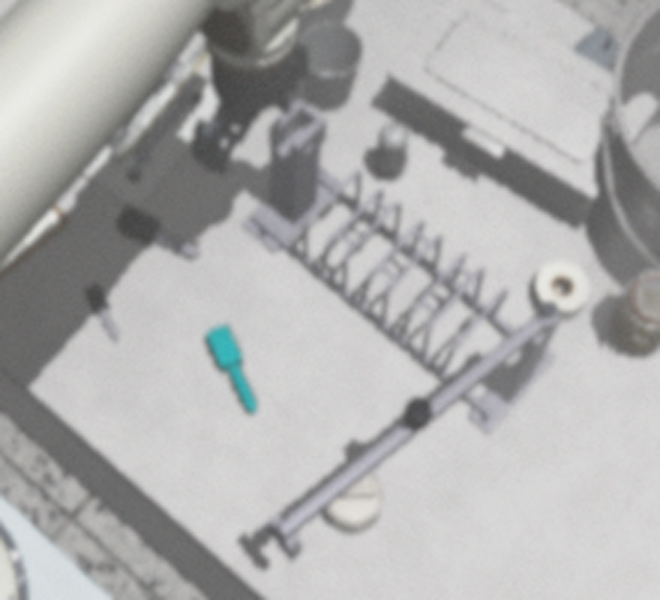

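View pics/wrist0.png

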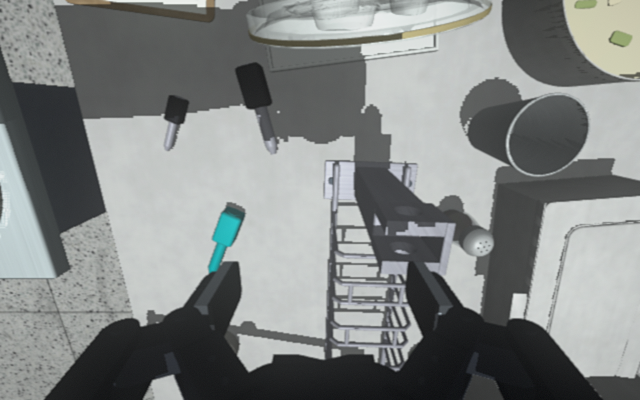

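The pictures show four lids in the drainer and the bar open over the timer. The large black pin is at wrist (255,100). The small one at (175,125) and the turquoise one are decoys. Next I'll fit the rack and drainer poses.

```bash
python3 - <<'E'
from h import *
from scipy.optimize import least_squares
P={n:bot.camera(n) for n in ['scene','side','wrist']}
print('corners',onz(P['wrist'],(325,160),.004),onz(P['wrist'],(417,162.5),.004))
sc=lambda u,v:(180+u/2,90+v/2); sd=lambda u,v:(230+u/3,150+v/3)
obs=[('wrist',(325,160),(-.06,.183,.004)),('wrist',(417,162.5),(.06,.183,.004)),
('scene',sc(430,40),(0,-.165,.215)),('side',sd(548,312),(0,-.165,.215)),
('scene',sc(303,276),(-.06,.183,.004)),('side',sd(490,432),(-.06,-.183,.004)),('side',sd(247,222),(-.06,.183,.004))]
def res(q):
    r=[]
    Rm=R.from_euler('z',q[2]).as_matrix()
    for n,uv,X in obs: r+=list(proj(P[n],Rm@np.array(X)+[q[0],q[1],0])[0]-uv)
    return r
f=least_squares(res,[.6,-.1,0],loss='soft_l1'); print('rack',f.x[:2],np.degrees(f.x[2])); print(np.round(res(f.x),1).reshape(-1,2).tolist())
# lid outlines
for n in ['scene','wrist']:
  for d in bot.cut_out(P[n],'lid_1'): print(n,d['box'],d['confidence'])
# tray corners from scene at z~0.01
for uv in [(22,455),(148,545),(283,375)]: print('tray',onz(P['scene'],sc(*uv),.012))
print('tray w',onz(P['wrist'],(271,70),.012),onz(P['wrist'],(437,50),.012))
# pin
print('pin tip',onz(P['wrist'],(272,150),.014),'head back',onz(P['wrist'],(250,66),.014))
E
```

```text
corners [0.55214092 0.01941673 0.004     ] [0.6705332  0.01612574 0.004     ]
rack [ 0.60523172 -0.16604355] -1.9949350570588074
[[-0.4, 0.4], [0.7, 1.1], [-1.1, -1.3], [-1.3, -0.2], [-0.5, 3.0], [-0.4, -0.0], [-2.0, 0.5]]
scene [204.1, 250.8, 276.7, 327.2] 0.97
scene [246.1, 212.2, 304.2, 283.2] 0.91
scene [225.1, 228.6, 290.6, 305.3] 0.66
scene [260.4, 198.2, 323.7, 262.5] 0.6
wrist [245.2, 1.3, 490.8, 47.1] 0.56
tray [0.63776062 0.43403806 0.012     ]
tray [0.45142463 0.40911047 0.012     ]
tray [0.47330868 0.15572863 0.012     ]
tray w [0.49023566 0.12373498 0.012     ] [0.67728502 0.14403528 0.012     ]
pin tip [0.48660214 0.03349611 0.014     ] head back [0.467046   0.12763557 0.014     ]
```

```bash
python3 -m inch '[[[0,-150,0],[0,0,0],85],[[0,-150,0],[0,0,0],85],[[0,-150,0],[0,0,0],85],[[-30,-200,40],[0,-1.571,0],85],[[-30,-200,40],[0,-1.571,0],85],[[-30,-200,40],[0,-1.571,0],85],[[-30,-200,40],[0,-1.571,0],85],[[-30,-200,40],[0,-1.571,0],85],[[-30,-200,40],[0,-1.571,0],85],[[-30,-200,40],[0,-1.571,0],40],[[-30,-200,40],[0,-1.571,0],40],[[-30,-200,40],[0,-1.571,0],40],[[-30,-200,40],[0,-1.571,0],40],[[-30,-200,40],[0,-1.571,0],40],[[-30,-200,40],[0,-1.571,0],40]]'
python3 - <<'E'
from h import *
p=bot.camera('wrist'); save(p,'w2'); print(bot.get_obs()['q'],p['origin'],p['orientation'])
for t in ['rack','bar','pin','drainer','lid_1']:
    print(t,[(np.round(d['box']).astype(int).tolist(),round(d['confidence'],2)) for d in bot.search_frame(p,t)])
import json
json.dump({k:np.array(v).tolist() for k,v in p.items() if k!='frame'},open('w2.json','w'))
E
```

```text
time: 3.25
ee_pos: [0.52, 0.04, 0.4313]
tcp_rot: [-90.0, 0.0, 90.1]
wrist_force: [-0.1, 0.3, -0.5]
opening: 0.0403
[ 4.39970723e+00  1.23727261e+01  4.23218957e+01  1.19944426e+02
 -5.29958797e-04  4.48994667e+00] [0.43762613 0.03927815 0.57331418] [ 1.61429881e+02 -6.77877449e-02  9.00312357e+01]
rack [([4, 0, 316, 252], 0.87)]
bar [([1, 2, 69, 242], 0.94)]
pin [([317, 60, 353, 81], 0.64), ([316, 120, 366, 139], 0.63), ([224, 79, 279, 112], 0.62), ([0, 0, 315, 253], 0.54)]
drainer [([367, 116, 524, 230], 0.79), ([0, 0, 65, 242], 0.67), ([117, 53, 162, 95], 0.67)]
lid_1 [([457, 132, 477, 241], 0.92), ([489, 126, 527, 242], 0.86), ([374, 144, 406, 252], 0.73), ([420, 138, 439, 250], 0.7), ([116, 54, 160, 97], 0.16)]
```

View pics/w2.png

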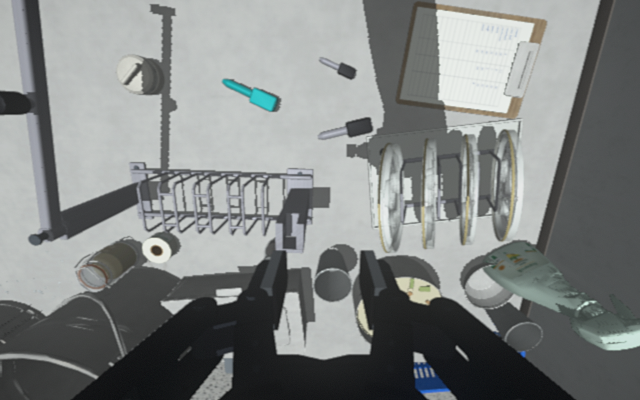

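The view has everything: rack x 130–315, drainer 367–524, bar on the left at 25–65, pin (345,128). I'll zoom in for exact clicks.

```bash
python3 - <<'E'
import cv2
a=cv2.imread('pics/w2.png')
cv2.imwrite('pics/r2.png',cv2.resize(a[155:255,125:325],None,fx=4,fy=4,interpolation=cv2.INTER_CUBIC))
cv2.imwrite('pics/l2.png',cv2.resize(a[105:255,310:530],None,fx=3.6,fy=3.6,interpolation=cv2.INTER_CUBIC))
E
```

```text
(no output)
```

View pics/r2.png

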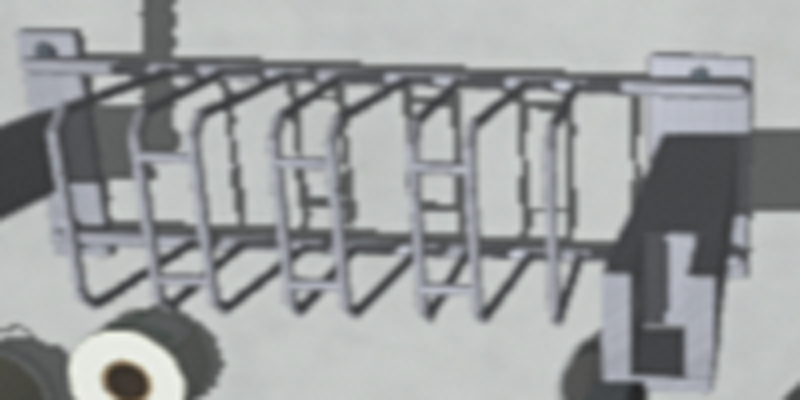

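View pics/l2.png

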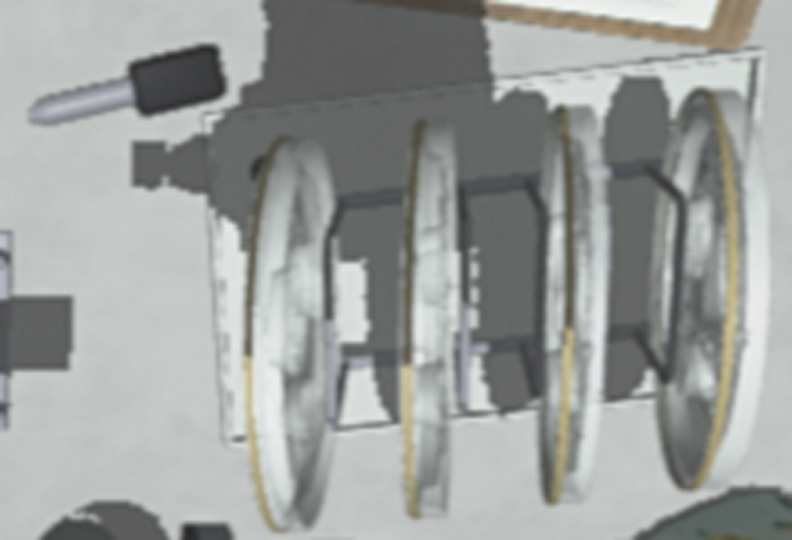

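```bash
cat > fit.py <<'E'
from h import *
import json
from scipy.optimize import least_squares
p=json.load(open('w2.json'))
c=lambda u,v:(125+u/4,155+v/4); l=lambda u,v:(310+u/3.6,105+v/3.6)
ys=[s+d for s in(-.087,-.029,.029,.087) for d in(-.017,.017)]
ro=[(c(u,200),(0,y,.105),(1,0)) for u,y in zip([66,148,203,282,338,416,472,554],ys)]
ro+=[(c(20,30),(-.06,-.183,.004),(1,1)),(c(755,58),(-.06,.183,.004),(1,1)),(c(747,277),(.06,.183,.004),(1,1)),(c(55,250),(.06,-.183,.004),(1,1)),(c(603,380),(.02,.14,.197),(1,1)),(c(713,390),(.02,.18,.197),(1,1))]
do=[(l(205,115),(-.097,-.147,.006),(1,1)),(l(225,442),(.097,-.147,.006),(1,1)),(l(765,50),(-.097,.147,.006),(1,1))]
def T(q,X): return R.from_euler('z',q[2]).apply(X)+[q[0],q[1],0]
def run(o,q0):
    g=lambda q:np.concatenate([(proj(p,T(q,np.array(X)))[0]-uv)*w for uv,X,w in o])
    f=least_squares(g,q0,loss='soft_l1'); return f.x,np.round(g(f.x),1).reshape(-1,2).tolist()
if __name__=='__main__':
    r,e=run(ro,[.605,-.166,-.03]); print('rack',r,np.degrees(r[2]),e)
    d,e=run(do,[.57,.28,.1]); print('drainer',d,np.degrees(d[2]),e)
    np.save('rd.npy',[r,d])
    a=np.linspace(0,2*np.pi,90); L=.38
    for s in(-.093,-.031,.031,.093):
        C=[]
        for t in(-.0085,.0085):
            z=.0915*np.cos(a)+.0915; x=.0915*np.sin(a)
            C.append(np.c_[x, s-np.sin(L)*z+np.cos(L)*t, .026-.012+np.cos(L)*z+np.sin(L)*t])
        uv=proj(p,T(d,np.vstack(C))); print('lid pred',s,np.round([*uv.min(0),*uv.max(0)]))
    for s in(-.087,-.029,.029,.087): print('slot',T(r,[0,s,.099]))
    print('pin tip',onz(p,l(35,115),.014),'head end',onz(p,l(215,75),.014))
    o=[onz(p,(40,240),.209),onz(p,(20,0),.209)]; print('bar pts',o)
E
python3 fit.py
```

```text
rack [ 0.60572745 -0.1672553  -0.04417541] -2.5310644905583106 [[0.6, 0.0], [-0.0, 0.0], [0.3, 0.0], [0.4, 0.0], [0.4, 0.0], [0.6, 0.0], [0.6, 0.0], [-0.2, 0.0], [-2.6, -0.6], [-1.7, 0.5], [-1.5, 1.3], [-1.6, 0.9], [0.3, -0.2], [0.3, -1.6]]
drainer [0.56805207 0.28124821 0.11021549] 6.314882182986667 [[-0.0, -0.6], [-0.0, 1.1], [0.1, -0.1]]
lid pred -0.093 [373. 143. 402. 251.]
lid pred -0.031 [416. 138. 433. 248.]
lid pred 0.031 [455. 134. 474. 244.]
lid pred 0.093 [486. 130. 519. 240.]
slot [ 0.60188544 -0.25417042  0.099     ]
slot [ 0.60444678 -0.19622701  0.099     ]
slot [ 0.60700812 -0.13828359  0.099     ]
slot [ 0.60956946 -0.08034017  0.099     ]
pin tip [0.48829713 0.03384753 0.014     ] head end [0.46792222 0.1275849  0.014     ]
bar pts [array([ 0.61047326, -0.3527964 ,  0.209     ]), array([ 0.32702674, -0.28590478,  0.209     ])]
```

```bash
cat > plan.py <<'E'
from fit import *
r,d=np.load('rd.npy'); r[2]=-.042
L=.37
def grasp(s,back=0.,depth=.028,dy=.004):
    f=np.array([0,np.sin(L),-np.cos(L)]); n=np.array([0,np.cos(L),np.sin(L)])
    X=np.array([0,s-.064+dy,.187])+f*(depth-back)
    return T(d,X),R.from_euler('z',d[2]).as_matrix()@np.c_[n,f,[-1,0,0]]
def slot(s,z):
    return T(r,[0,s,z]),R.from_euler('z',r[2]).as_matrix()@np.c_[[0,1,0],[0,0,-1],[-1,0,0]]
def show(**k):
    for n,v in k.items(): a,b=rel(*v); print(n,a.tolist(),b.tolist())
E
python3 - <<'E'
from plan import *
show(pre=grasp(-.093,.08),g=grasp(-.093))
E
```

```text
pre [70.6, 195.8, -66.9] [0.021, -0.11, -0.37]
g [99.3, 270.4, -63.7] [0.021, -0.11, -0.37]
```

```bash
python3 -m inch '[[[70,130,-67],[0.02,-0.11,-0.37],40],[[70,130,-67],[0.02,-0.11,-0.37],40],[[70,130,-67],[0.02,-0.11,-0.37],40],[[70,196,-67],[0.02,-0.11,-0.37],40],[[70,196,-67],[0.02,-0.11,-0.37],40],[[70,196,-67],[0.02,-0.11,-0.37],40],[[70,196,-67],[0.02,-0.11,-0.37],40],[[70,196,-67],[0.02,-0.11,-0.37],40]]'
python3 - <<'E'
from plan import *
p=bot.camera('wrist'); save(p,'w3'); print([(np.round(x['box']).tolist(),round(x['confidence'],2)) for x in bot.search_frame(p,'lid_1')])
show(g=grasp(-.093))
E
```

```text
time: 4.35
ee_pos: [0.5877, 0.11, 0.238]
tcp_rot: [-90.3, -21.2, 96.4]
wrist_force: [0.2, 0.3, -0.5]
opening: 0.0399
[([357.0, 96.0, 408.0, 266.0], 0.86), ([399.0, 98.0, 462.0, 262.0], 0.8), ([450.0, 96.0, 518.0, 252.0], 0.59), ([302.0, 95.0, 333.0, 284.0], 0.58)]
g [-0.2, 82.3, 1.0] [0.004, 0.001, 0.0]
```

View pics/w3.png

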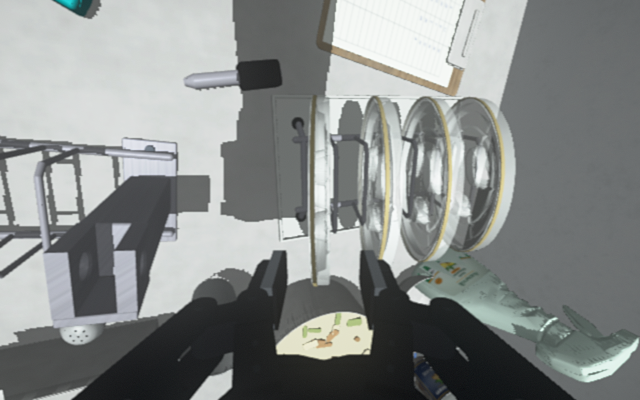

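The lid is edge-on and centred between the fingers, at u 308–330 against a jaw centre of 322. Descend and grip.

```bash
python3 -m inch '[[[-2,40,1],[0,0,0],40],[[-2,70,1],[0,0,0],40],[[-2,82,1],[0,0,0],40],[[-2,82,1],[0,0,0],40],[[-2,82,1],[0,0,0],10],[[-2,82,1],[0,0,0],10],[[-2,82,1],[0,0,0],10],[[-2,82,1],[0,0,0],10],[[-2,82,1],[0,0,0],10],[[-2,82,1],[0,0,0],10]]' 50
python3 -m inch '[[[0,-40,0],[0,0,0],10],[[0,-80,0],[0,0,0],10],[[0,-120,0],[0,0,0],10],[[0,-160,0],[0,0,0],10],[[0,-190,0],[0,0,0],10],[[0,-190,0],[0,0,0],10]]'
python3 - <<'E'
from plan import *
show(over=slot(-.087,.38))
E
```

```text
time: 5.45
ee_pos: [0.5848, 0.1374, 0.1627]
tcp_rot: [-90.5, -21.2, 96.5]
wrist_force: [-0.5, 0.0, 6.8]
opening: 0.0156
time: 6.05
ee_pos: [0.5919, 0.0673, 0.3444]
tcp_rot: [-90.9, -21.2, 96.5]
wrist_force: [-0.2, -0.0, -0.9]
opening: 0.016
over [-286.1, -149.3, 24.0] [-0.014, 0.151, 0.37]
```

```bash
python3 -m inch '[[[14,-37,0],[0,0,0.15],10],[[14,-37,0],[0,0,0.3],10],[[14,-37,0],[0,0.05,0.37],10],[[-40,-60,5],[-0.014,0.15,0.37],10],[[-80,-80,8],[-0.014,0.15,0.37],10],[[-125,-100,12],[-0.014,0.15,0.37],10],[[-170,-115,16],[-0.014,0.15,0.37],10],[[-215,-130,20],[-0.014,0.15,0.37],10],[[-260,-140,22],[-0.014,0.15,0.37],10],[[-286,-149,24],[-0.014,0.15,0.37],10],[[-286,-149,24],[-0.014,0.15,0.37],10],[[-286,-149,24],[-0.014,0.15,0.37],10],[[-286,-149,24],[-0.014,0.15,0.37],10]]'
python3 - <<'E'
from plan import *
show(t=slot(-.087,.38))
p=bot.camera('scene'); q=bot.camera('wrist')
a=p['frame'][60:260,250:510]; b=q['frame'][100:400,130:530]
im=np.vstack([cv2.resize(a,(520,400),interpolation=cv2.INTER_CUBIC)[:300],b[:, :].repeat(1,0)[:, :520] if b.shape[1]>=520 else np.pad(b,((0,0),(0,520-b.shape[1]),(0,0)))])
cv2.imwrite('pics/m4.png',im[:,:,::-1])
E
```

```text
time: 7.35
ee_pos: [0.6022, -0.2532, 0.3799]
tcp_rot: [-90.0, 0.0, 87.7]
wrist_force: [0.1, 1.3, -2.0]
opening: 0.0154
t [-1.0, -0.1, 0.1] [0.0, 0.001, -0.0]
```

View pics/m4.png

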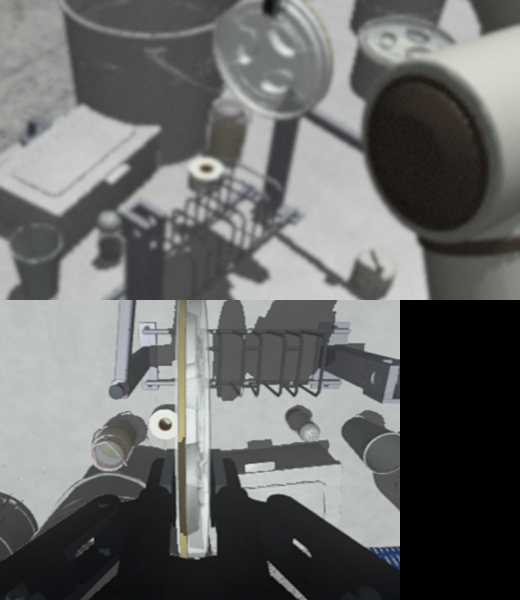

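Lid 1 is square over slot 1 and clear of the bar. Lowering.

```bash
python3 -m inch '[[[-1,40,0],[0,0,0],10],[[-1,80,0],[0,0,0],10],[[-1,110,0],[0,0,0],10],[[-1,130,0],[0,0,0],10],[[-1,150,0],[0,0,0],10],[[-1,170,0],[0,0,0],10],[[-1,190,0],[0,0,0],10],[[-1,200,0],[0,0,0],10],[[-1,207,0],[0,0,0],10],[[-1,207,0],[0,0,0],10]]'
python3 -m inch '[[[0,3,0],[0,0,0],10],[[0,6,0],[0,0,0],10],[[0,6,0],[0,0,0],10]]'
```

```text
time: 8.45
ee_pos: [0.6022, -0.2534, 0.1731]
tcp_rot: [-90.0, 0.0, 87.8]
wrist_force: [0.6, 0.1, -1.3]
opening: 0.0157
time: 8.75
ee_pos: [0.6023, -0.2534, 0.1671]
tcp_rot: [-90.0, 0.0, 87.8]
wrist_force: [-0.5, 0.1, -2.1]
opening: 0.0156
```

```bash
for i in 1 2 3; do python3 -m inch '[[[0,2,0],[0,0,0],10],[[0,2,0],[0,0,0],10]]'|egrep 'pos|force'; done; python3 - <<'E'
from h import *
p=bot.camera('scene'); cv2.imwrite('pics/m5.png',cv2.resize(p['frame'][90:270,270:530],None,fx=3,fy=3,interpolation=cv2.INTER_CUBIC)[:,:,::-1])
E
```

```text
ee_pos: [0.6023, -0.2535, 0.165]
wrist_force: [-0.5, -0.5, -0.7]
ee_pos: [0.6022, -0.2535, 0.1627]
wrist_force: [-0.1, 0.3, -0.1]
ee_pos: [0.6021, -0.2535, 0.1603]
wrist_force: [1.1, -0.2, -1.6]
```

View pics/m5.png

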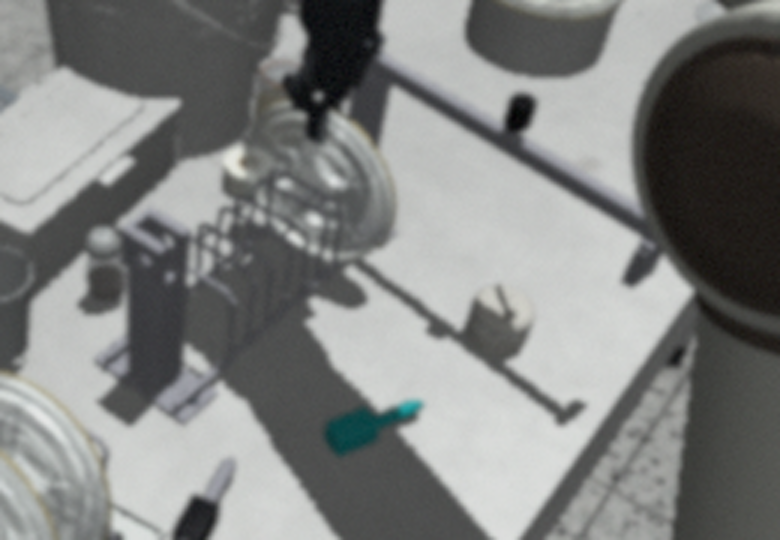

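Lid 1 is between the end hoops and almost down. I'll keep lowering until it touches.

```bash
for i in 1 2 3 4; do python3 -m inch '[[[0,2,0],[0,0,0],10],[[0,2,0],[0,0,0],10]]'|egrep 'pos|force' | tr '\n' ' '; done
```

```text
ee_pos: [0.6025, -0.2536, 0.1588] wrist_force: [1.4, 0.1, 0.6] ee_pos: [0.603, -0.2536, 0.1585] wrist_force: [0.8, 0.3, 8.4] ee_pos: [0.6035, -0.2537, 0.1583] wrist_force: [-0.5, 0.6, 9.8] ee_pos: [0.6036, -0.2537, 0.1582] wrist_force: [-2.4, 1.3, 11.2]
```

```bash
python3 -m inch '[[[0,-1,0],[0,0,0],10],[[0,-1,0],[0,0,0],40],[[0,-1,0],[0,0,0],40],[[0,-1,0],[0,0,0],40],[[0,-1,0],[0,0,0],40],[[0,-20,0],[0,0,0],40],[[0,-60,0],[0,0,0],40],[[0,-110,0],[0,0,0],40],[[0,-160,0],[0,0,0],40],[[0,-210,0],[0,0,0],40],[[0,-220,0],[0,0,0],40],[[0,-220,0],[0,0,0],40]]'
python3 - <<'E'
from plan import *
show(pre=grasp(-.031,.08,dy=.002),g=grasp(-.031,dy=.002))
p=bot.camera('wrist'); cv2.imwrite('pics/w6.png',p['frame'][:,:,::-1])
E
```

```text
time: 11.4
ee_pos: [0.6022, -0.2532, 0.3814]
tcp_rot: [-90.8, 0.3, 87.7]
wrist_force: [0.2, -0.2, -0.2]
opening: 0.0401
pre [422.8, 143.4, 40.4] [0.04, -0.145, -0.375]
g [451.8, 217.8, 45.6] [0.04, -0.145, -0.375]
```

View pics/w6.png

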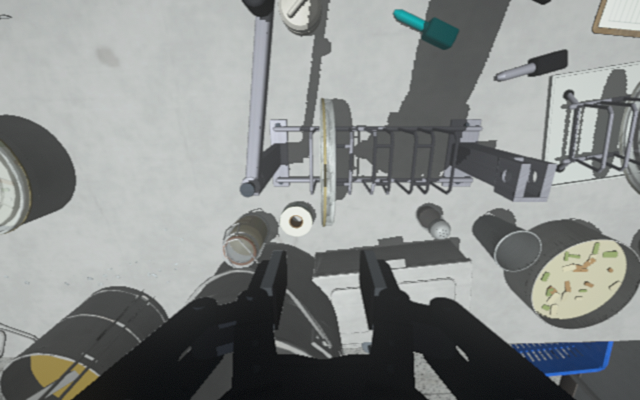

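Lid 1 stands upright in slot 1 (u 320–333). Next is lid 2.

```bash
python3 -m inch '[[[50,0,5],[0,0,0],40],[[100,0,10],[0,0,0],40],[[150,0,15],[0,-0.05,-0.1],40],[[200,0,20],[0.02,-0.1,-0.2],40],[[250,10,25],[0.04,-0.145,-0.3],40],[[300,30,30],[0.04,-0.145,-0.375],40],[[350,60,35],[0.04,-0.145,-0.375],40],[[390,90,40],[0.04,-0.145,-0.375],40],[[410,120,40],[0.04,-0.145,-0.375],40],[[423,143,40],[0.04,-0.145,-0.375],40],[[423,143,40],[0.04,-0.145,-0.375],40],[[423,143,40],[0.04,-0.145,-0.375],40],[[423,143,40],[0.04,-0.145,-0.375],40]]'
cat > cen.py <<'E'
from plan import *
import sys
s=float(sys.argv[1]); p=bot.camera('wrist'); save(p,'c%d'%(s*1000+100))
for x in bot.cut_out(p,'lid_1'):
    m=x['region']; b=np.round(x['box']); 
    print(b.tolist(),round(x['confidence'],2),'mid u rows', [round(float(np.nonzero(m[v])[0].mean()),1) for v in (150,200,250) if m[v].any()])
show(g=grasp(s,dy=.002))
E
python3 cen.py -.031
```

```text
time: 12.75
ee_pos: [0.5809, 0.1695, 0.2352]
tcp_rot: [-90.0, -21.3, 96.2]
wrist_force: [-0.5, -0.5, 0.9]
opening: 0.0401
[309.0, 95.0, 336.0, 287.0] 0.78 mid u rows [322.5, 322.0, 322.5]
[358.0, 95.0, 404.0, 269.0] 0.65 mid u rows [384.9, 384.5, 386.5]
[402.0, 91.0, 468.0, 263.0] 0.6 mid u rows [437.6, 438.5, 429.0]
[1.0, 142.0, 116.0, 352.0] 0.53 mid u rows [81.0, 70.5, 58.5]
g [0.7, 80.2, 0.9] [0.001, -0.002, 0.001]
```

Centred at u 322. Grip and lift.

```bash
python3 -m inch '[[[0,40,1],[0,0,0],40],[[0,70,1],[0,0,0],40],[[0,80,1],[0,0,0],40],[[0,80,1],[0,0,0],40],[[0,80,1],[0,0,0],10],[[0,80,1],[0,0,0],10],[[0,80,1],[0,0,0],10],[[0,80,1],[0,0,0],10],[[0,80,1],[0,0,0],10],[[0,80,1],[0,0,0],10]]' 50
python3 -m inch '[[[0,-40,0],[0,0,0],10],[[0,-80,0],[0,0,0],10],[[0,-120,0],[0,0,0],10],[[0,-160,0],[0,0,0],10],[[0,-190,0],[0,0,0],10],[[14,-227,0],[0,0,0.15],10],[[14,-227,0],[0,0,0.3],10],[[14,-227,0],[0,0,0.37],10],[[14,-227,0],[0,0,0.37],10]]'
python3 - <<'E'
from plan import *
show(over=slot(-.029,.38))
E
```

```text
time: 13.85
ee_pos: [0.578, 0.1985, 0.1632]
tcp_rot: [-90.2, -21.4, 96.3]
wrist_force: [0.2, 2.0, 5.8]
opening: 0.0155
time: 14.75
ee_pos: [0.5848, 0.1306, 0.3803]
tcp_rot: [-90.3, -0.1, 96.4]
wrist_force: [0.5, 0.3, -2.0]
opening: 0.0158
over [-327.0, -0.3, 16.7] [0.004, 0.153, 0.002]
```

```bash
python3 -m inch '[[[-40,0,2],[0,0.03,0],10],[[-80,0,4],[0,0.06,0],10],[[-120,0,6],[0,0.1,0],10],[[-165,0,8],[0,0.15,0],10],[[-210,0,10],[0,0.153,0],10],[[-255,0,12],[0,0.153,0],10],[[-300,0,14],[0,0.153,0],10],[[-327,0,15],[0,0.153,0],10],[[-327,0,15],[0,0.153,0],10],[[-327,0,15],[0,0.153,0],10]]'
python3 - <<'E'
from plan import *
show(t=slot(-.029,.165))
E
```

```text
time: 15.75
ee_pos: [0.6058, -0.1973, 0.3792]
tcp_rot: [-90.2, -0.2, 87.5]
wrist_force: [-0.6, 0.8, -1.7]
opening: 0.0155
t [0.1, 214.2, 2.1] [0.004, -0.002, 0.004]
```

```bash
python3 -m inch '[[[0,40,0],[0,0,0],10],[[0,80,0],[0,0,0],10],[[0,110,0],[0,0,0],10],[[0,130,0],[0,0,0],10],[[0,150,0],[0,0,0],10],[[0,170,0],[0,0,0],10],[[0,190,0],[0,0,0],10],[[0,205,0],[0,0,0],10],[[0,212,0],[0,0,0],10],[[0,212,0],[0,0,0],10]]'
for i in 1 2 3 4 5; do python3 -m inch '[[[0,2,0],[0,0,0],10],[[0,2,0],[0,0,0],10]]'|egrep 'pos|force' | tr '\n' ' '; done
```

```text
time: 16.75
ee_pos: [0.6061, -0.1955, 0.1666]
tcp_rot: [-90.2, -0.3, 87.5]
wrist_force: [-0.2, 0.6, -1.1]
opening: 0.0154
ee_pos: [0.6064, -0.1953, 0.1654] wrist_force: [-0.0, -0.4, -0.9] ee_pos: [0.6065, -0.1952, 0.1637] wrist_force: [0.8, -0.3, -0.9] ee_pos: [0.6065, -0.1953, 0.1615] wrist_force: [-0.4, -0.2, -1.8] ee_pos: [0.6066, -0.1953, 0.1598] wrist_force: [-1.2, -0.8, 2.2] ee_pos: [0.6067, -0.1953, 0.1595] wrist_force: [-3.1, 1.1, 10.0]
```

```bash
python3 -m inch '[[[0,-1,0],[0,0,0],10],[[0,-1,0],[0,0,0],40],[[0,-1,0],[0,0,0],40],[[0,-1,0],[0,0,0],40],[[0,-1,0],[0,0,0],40],[[0,-20,0],[0,0,0],40],[[0,-60,0],[0,0,0],40],[[0,-110,0],[0,0,0],40],[[0,-160,0],[0,0,0],40],[[0,-210,0],[0,0,0],40],[[0,-220,0],[0,0,0],40],[[0,-220,0],[0,0,0],40]]'
python3 - <<'E'
from plan import *
show(pre=grasp(.031,.08,dy=.002),g=grasp(.031,dy=.002))
p=bot.camera('wrist'); save(p,'w7')
for x in bot.cut_out(p,'lid_1'):
    m=x['region']; print(np.round(x['box']).tolist(),round(x['confidence'],2))
E
```

```text
time: 18.95
ee_pos: [0.6056, -0.1964, 0.3823]
tcp_rot: [-90.6, -0.2, 87.5]
wrist_force: [1.1, -0.3, -0.5]
opening: 0.0401
pre [425.9, 147.6, 52.2] [0.04, -0.15, -0.367]
g [454.3, 222.2, 57.5] [0.04, -0.15, -0.367]
[616.0, 75.0, 639.0, 183.0] 0.97
[270.0, 96.0, 297.0, 226.0] 0.8
[319.0, 98.0, 339.0, 228.0] 0.58
```

```bash
python3 -m inch '[[[50,0,5],[0,0,0],40],[[100,0,10],[0,0,0],40],[[150,0,15],[0,-0.05,-0.1],40],[[200,0,20],[0.02,-0.1,-0.2],40],[[250,10,25],[0.04,-0.15,-0.3],40],[[300,30,30],[0.04,-0.15,-0.367],40],[[350,60,40],[0.04,-0.15,-0.367],40],[[390,90,45],[0.04,-0.15,-0.367],40],[[410,120,50],[0.04,-0.15,-0.367],40],[[426,148,52],[0.04,-0.15,-0.367],40],[[426,148,52],[0.04,-0.15,-0.367],40],[[426,148,52],[0.04,-0.15,-0.367],40],[[426,148,52],[0.04,-0.15,-0.367],40]]'
python3 cen.py .031
```

```text
time: 20.35
ee_pos: [0.5734, 0.2313, 0.2334]
tcp_rot: [-89.8, -21.3, 96.2]
wrist_force: [-0.5, 0.9, 0.4]
opening: 0.0403
[312.0, 98.0, 333.0, 286.0] 0.9 mid u rows [322.5, 323.0, 323.0]
[0.0, 148.0, 51.0, 267.0] 0.67 mid u rows [17.0, 21.0, 24.5]
g [1.0, 78.6, 0.1] [-0.002, -0.002, 0.002]
```

```bash
python3 -m inch '[[[0,40,0],[0,0,0],40],[[0,70,0],[0,0,0],40],[[0,79,0],[0,0,0],40],[[0,79,0],[0,0,0],40],[[0,79,0],[0,0,0],10],[[0,79,0],[0,0,0],10],[[0,79,0],[0,0,0],10],[[0,79,0],[0,0,0],10],[[0,79,0],[0,0,0],10],[[0,79,0],[0,0,0],10]]' 50
python3 -m inch '[[[0,-40,0],[0,0,0],10],[[0,-80,0],[0,0,0],10],[[0,-120,0],[0,0,0],10],[[0,-160,0],[0,0,0],10],[[0,-190,0],[0,0,0],10],[[14,-227,0],[0,0,0.15],10],[[14,-227,0],[0,0,0.3],10],[[14,-227,0],[0,0,0.37],10],[[14,-227,0],[0,0,0.37],10]]'
python3 - <<'E'
from plan import *
show(over=slot(.029,.38))
E
```

```text
time: 21.45
ee_pos: [0.5714, 0.2603, 0.1626]
tcp_rot: [-90.1, -21.4, 96.3]
wrist_force: [0.1, 2.4, 7.0]
opening: 0.0158
time: 22.35
ee_pos: [0.5789, 0.1923, 0.3794]
tcp_rot: [-90.1, -0.1, 96.4]
wrist_force: [0.7, -1.0, -0.9]
opening: 0.0156
over [-331.6, -1.5, 9.2] [0.001, 0.154, 0.003]
```

```bash
python3 -m inch '[[[-40,0,1],[0,0.03,0],10],[[-80,0,2],[0,0.06,0],10],[[-120,0,3],[0,0.1,0],10],[[-165,0,4],[0,0.15,0],10],[[-210,0,5],[0,0.154,0],10],[[-255,0,6],[0,0.154,0],10],[[-300,0,7],[0,0.154,0],10],[[-332,0,8],[0,0.154,0],10],[[-332,0,8],[0,0.154,0],10],[[-332,0,8],[0,0.154,0],10]]'
python3 - <<'E'
from plan import *
show(t=slot(.029,.165))
E
```

```text
time: 23.35
ee_pos: [0.6078, -0.1399, 0.3782]
tcp_rot: [-90.1, -0.3, 87.5]
wrist_force: [-0.0, 0.1, -1.0]
opening: 0.0156
t [0.6, 213.2, 1.2] [0.001, -0.002, 0.005]
```

```bash
python3 -m inch '[[[1,40,0],[0,0,0],10],[[1,80,0],[0,0,0],10],[[1,110,0],[0,0,0],10],[[1,130,0],[0,0,0],10],[[1,150,0],[0,0,0],10],[[1,170,0],[0,0,0],10],[[1,190,0],[0,0,0],10],[[1,205,0],[0,0,0],10],[[1,212,0],[0,0,0],10],[[1,212,0],[0,0,0],10]]'
for i in 1 2 3 4 5; do python3 -m inch '[[[0,2,0],[0,0,0],10],[[0,2,0],[0,0,0],10]]'|egrep 'pos|force' | tr '\n' ' '; done
```

```text
time: 24.35
ee_pos: [0.6076, -0.1371, 0.1656]
tcp_rot: [-90.0, -0.3, 87.5]
wrist_force: [0.0, 0.0, -0.9]
opening: 0.0158
ee_pos: [0.6078, -0.1368, 0.1643] wrist_force: [-0.5, -0.3, -1.1] ee_pos: [0.608, -0.1368, 0.1626] wrist_force: [0.2, 0.5, -1.0] ee_pos: [0.6079, -0.1368, 0.1604] wrist_force: [0.4, -0.6, -1.4] ee_pos: [0.6081, -0.1368, 0.1587] wrist_force: [-0.1, -0.6, 1.2] ee_pos: [0.6084, -0.1369, 0.1584] wrist_force: [-1.7, 1.0, 9.5]
```

```bash
python3 -m inch '[[[0,-1,0],[0,0,0],10],[[0,-1,0],[0,0,0],40],[[0,-1,0],[0,0,0],40],[[0,-1,0],[0,0,0],40],[[0,-1,0],[0,0,0],40],[[0,-20,0],[0,0,0],40],[[0,-60,0],[0,0,0],40],[[0,-110,0],[0,0,0],40],[[0,-160,0],[0,0,0],40],[[0,-210,0],[0,0,0],40],[[0,-220,0],[0,0,0],40],[[0,-220,0],[0,0,0],40]]'
python3 - <<'E'
from plan import *
show(pre=grasp(.093,.08,dy=.002),g=grasp(.093,dy=.002))
p=bot.camera('wrist'); save(p,'w8')
for x in bot.cut_out(p,'lid_1'):
    m=x['region']; print(np.round(x['box']).tolist(),round(x['confidence'],2))
E
```

```text
time: 26.55
ee_pos: [0.6079, -0.1381, 0.3808]
tcp_rot: [-90.5, -0.2, 87.5]
wrist_force: [0.5, -0.9, 0.5]
opening: 0.0401
pre [428.7, 146.7, 61.0] [0.037, -0.15, -0.366]
g [457.0, 221.3, 66.1] [0.037, -0.15, -0.366]
[219.0, 99.0, 263.0, 227.0] 0.68
[269.0, 100.0, 300.0, 229.0] 0.65
[314.0, 100.0, 332.0, 222.0] 0.63
[621.0, 74.0, 640.0, 172.0] 0.6
```

```bash
python3 -m inch '[[[50,0,5],[0,0,0],40],[[100,0,10],[0,0,0],40],[[150,0,15],[0,-0.05,-0.1],40],[[200,0,20],[0.02,-0.1,-0.2],40],[[250,10,25],[0.04,-0.15,-0.3],40],[[300,30,35],[0.04,-0.15,-0.366],40],[[350,60,45],[0.04,-0.15,-0.366],40],[[390,90,55],[0.04,-0.15,-0.366],40],[[415,120,60],[0.04,-0.15,-0.366],40],[[429,147,61],[0.04,-0.15,-0.366],40],[[429,147,61],[0.04,-0.15,-0.366],40],[[429,147,61],[0.04,-0.15,-0.366],40],[[429,147,61],[0.04,-0.15,-0.366],40]]'
python3 cen.py .093
```

```text
time: 27.95
ee_pos: [0.5663, 0.2931, 0.2333]
tcp_rot: [-89.6, -21.3, 96.2]
wrist_force: [0.8, 0.1, -0.8]
opening: 0.04
[311.0, 96.0, 335.0, 289.0] 0.82 mid u rows [322.0, 322.0, 322.5]
g [0.7, 78.5, -0.4] [-0.005, -0.003, 0.003]
```

```bash
python3 -m inch '[[[0,40,0],[0,0,0],40],[[0,70,0],[0,0,0],40],[[0,79,0],[0,0,0],40],[[0,79,0],[0,0,0],40],[[0,79,0],[0,0,0],10],[[0,79,0],[0,0,0],10],[[0,79,0],[0,0,0],10],[[0,79,0],[0,0,0],10],[[0,79,0],[0,0,0],10],[[0,79,0],[0,0,0],10]]' 50
python3 -m inch '[[[0,-40,0],[0,0,0],10],[[0,-80,0],[0,0,0],10],[[0,-120,0],[0,0,0],10],[[0,-160,0],[0,0,0],10],[[0,-190,0],[0,0,0],10],[[14,-227,0],[0,0,0.15],10],[[14,-227,0],[0,0,0.3],10],[[14,-227,0],[0,0,0.37],10],[[14,-227,0],[0,0,0.37],10]]'
python3 - <<'E'
from plan import *
show(over=slot(.087,.38))
E
```

```text
time: 29.05
ee_pos: [0.5641, 0.322, 0.1627]
tcp_rot: [-89.9, -21.5, 96.2]
wrist_force: [0.5, 0.4, 6.7]
opening: 0.0157
time: 29.95
ee_pos: [0.5722, 0.2542, 0.3791]
tcp_rot: [-89.9, -0.1, 96.4]
wrist_force: [-0.2, -0.2, -1.8]
opening: 0.0159
over [-336.6, -1.6, 0.5] [-0.002, 0.154, 0.002]
```

```bash
python3 -m inch '[[[-40,0,0],[0,0.03,0],10],[[-80,0,0],[0,0.06,0],10],[[-120,0,0],[0,0.1,0],10],[[-165,0,0],[0,0.15,0],10],[[-210,0,0],[0,0.154,0],10],[[-255,0,0],[0,0.154,0],10],[[-300,0,0],[0,0.154,0],10],[[-337,-2,0],[0,0.154,0],10],[[-337,-2,0],[0,0.154,0],10],[[-337,-2,0],[0,0.154,0],10]]'
python3 - <<'E'
from plan import *
show(t=slot(.087,.165))
E
```

```text
time: 30.95
ee_pos: [0.6097, -0.0821, 0.3803]
tcp_rot: [-89.9, -0.2, 87.5]
wrist_force: [0.3, 0.5, -1.3]
opening: 0.0153
t [1.0, 215.3, 0.1] [-0.001, -0.002, 0.003]
```

```bash
python3 -m inch '[[[1,40,0],[0,0,0],10],[[1,80,0],[0,0,0],10],[[1,110,0],[0,0,0],10],[[1,130,0],[0,0,0],10],[[1,150,0],[0,0,0],10],[[1,170,0],[0,0,0],10],[[1,190,0],[0,0,0],10],[[1,205,0],[0,0,0],10],[[1,214,0],[0,0,0],10],[[1,214,0],[0,0,0],10]]'
for i in 1 2 3 4 5; do python3 -m inch '[[[0,2,0],[0,0,0],10],[[0,2,0],[0,0,0],10]]'|egrep 'pos|force' | tr '\n' ' '; done
```

```text
time: 31.95
ee_pos: [0.6088, -0.0795, 0.1653]
tcp_rot: [-89.8, -0.2, 87.5]
wrist_force: [-0.8, -0.9, -1.1]
opening: 0.0157
ee_pos: [0.6089, -0.0792, 0.1639] wrist_force: [0.0, -0.1, -2.0] ee_pos: [0.6091, -0.0791, 0.1622] wrist_force: [0.5, 0.6, -0.7] ee_pos: [0.6091, -0.0792, 0.16] wrist_force: [1.0, 0.0, -1.2] ee_pos: [0.6097, -0.0792, 0.1587] wrist_force: [1.4, -0.7, 1.4] ee_pos: [0.6101, -0.0793, 0.1584] wrist_force: [-2.3, 1.3, 10.0]
```

```bash
python3 -m inch '[[[0,-1,0],[0,0,0],10],[[0,-1,0],[0,0,0],40],[[0,-1,0],[0,0,0],40],[[0,-1,0],[0,0,0],40],[[0,-1,0],[0,0,0],40],[[0,-20,0],[0,0,0],40],[[0,-60,0],[0,0,0],40],[[0,-110,0],[0,0,0],40],[[0,-160,0],[0,0,0],40],[[-40,-210,30],[0,0,0],40],[[-60,-240,70],[0,0,0],40],[[-80,-260,90],[0,0,0],40],[[-100,-260,90],[0,0,0],40],[[-100,-260,90],[0,0,0],40]]'
python3 - <<'E'
from plan import *
import json
p=bot.camera('wrist'); save(p,'w9'); print(p['origin'],p['orientation'])
json.dump({k:np.array(v).tolist() for k,v in p.items() if k!='frame'},open('w9.json','w'))
for t in ['lid_1','pin','bar','bar_knob']:
  print(t,[(np.round(d['box']).astype(int).tolist(),round(d['confidence'],2)) for d in bot.search_frame(p,t)])
E
```

```text
time: 34.35
ee_pos: [0.5142, -0.1785, 0.4195]
tcp_rot: [-90.3, -0.2, 87.4]
wrist_force: [-0.0, -0.3, -0.2]
opening: 0.0399
[ 0.43111835 -0.17574505  0.56100606] [161.10672267  -0.22405568  87.33681705]
lid_1 [([268, 160, 292, 264], 0.94), ([372, 157, 409, 265], 0.85), ([310, 161, 326, 270], 0.6), ([338, 159, 364, 266], 0.6), ([191, 0, 467, 259], 0.29)]
pin [([432, 111, 492, 136], 0.93), ([342, 78, 400, 112], 0.91), ([188, 1, 462, 260], 0.69)]
bar [([185, 2, 225, 253], 0.94)]
bar_knob [([187, 0, 226, 254], 0.73)]
```

View pics/w9.png

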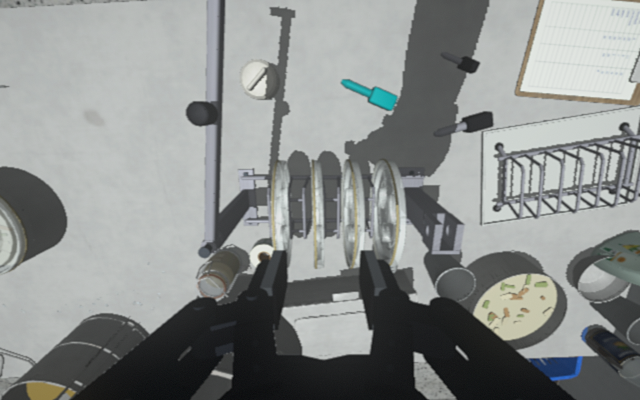

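All four lids stand in the slots and the drainer is empty. The bar runs from its hinge (207,248) past the knob (201,113). Next I'll check the numbers and find the bar angle.

```bash
cat > bar.py <<'E'
from plan import *
from scipy.optimize import minimize_scalar
def knob(th,rr=.170): # bar angle -> world xy
    return T(r,[-rr*np.sin(th),-.165+rr*np.cos(th),0.])
def pose(th,z):
    X=knob(th); X[2]=z
    a=r[2]+np.pi/2-th+0 # tool x tangent: at th=pi/2 along rack +y
    Rm=R.from_euler('z',r[2]+np.pi/2-th-0).as_matrix()  # placeholder
    t=R.from_euler('z',r[2]-(np.pi/2-th)).as_matrix()
    return X,t@np.c_[[0,1,0],[0,0,-1],[-1,0,0]]
E
python3 - <<'E'
from bar import *
import json
w=json.load(open('w9.json'))
a=np.linspace(0,2*np.pi,90)
for s in(-.087,-.029,.029,.087):
    uv=np.vstack([proj(w,T(r,np.c_[.0915*np.cos(a),0*a+s+t,.099+.0915*np.sin(a)])) for t in(-.0085,.0085)]); print('lid pred',np.round([*uv.min(0),*uv.max(0)]))
print('hinge top pred',proj(w,T(r,[0,-.165,.219])))
f=lambda th:np.linalg.norm(proj(w,knob(th)+[0,0,.243])[0]-[201.5,113])
m=minimize_scalar(f,bounds=(1,2),method='bounded'); th=m.x; print('th',th,m.fun,knob(th), 'ray',onz(w,(201.5,113),.243))
show(above=pose(th,.30),at=pose(th,.228))
for k in np.linspace(th,0,9): 
    x,_=pose(k,.228); print(round(k,3),x)
E
```

```text
lid pred [265. 161. 291. 269.]
lid pred [307. 160. 320. 269.]
lid pred [340. 160. 361. 269.]
lid pred [369. 160. 402. 269.]
hinge top pred [[209.26973179 247.16970936]]
th 1.435486043678151 0.20031204857759435 [ 0.4314648  -0.30212474  0.        ] ray [ 0.43126919 -0.30206065  0.243     ]
above [-130.5, 116.1, 78.8] [0.001, 0.135, 0.005]
at [-130.9, 188.1, 78.9] [0.001, 0.135, 0.005]
1.435 [ 0.4314648  -0.30212474  0.228     ]
1.256 [ 0.439503  -0.2727412  0.228    ]
1.077 [ 0.45265635 -0.24526404  0.228     ]
0.897 [ 0.47050249 -0.22057558  0.228     ]
0.718 [ 0.49246836 -0.19946858  0.228     ]
0.538 [ 0.51784861 -0.18262081  0.228     ]
0.359 [ 0.54582828 -0.17057326  0.228     ]
0.179 [ 0.57550889 -0.16371279  0.228     ]
0.0 [ 0.60593739 -0.16225971  0.228     ]
```

```bash
python3 -m inch '[[[-40,30,25],[0,0.135,0],60],[[-80,60,50],[0,0.135,0],60],[[-120,90,75],[0,0.135,0],60],[[-130,116,79],[0,0.135,0],60],[[-130,116,79],[0,0.135,0],60],[[-130,116,79],[0,0.135,0],60]]'
python3 - <<'E'
from bar import *
p=bot.camera('wrist'); save(p,'w10'); th=1.4355
show(at=pose(th,.228))
E
```

```text
time: 35.2
ee_pos: [0.4311, -0.301, 0.2994]
tcp_rot: [-89.9, -0.3, 79.8]
wrist_force: [0.6, 0.9, 1.7]
opening: 0.0601
at [-1.6, 72.7, 0.3] [0.001, 0.001, 0.005]
```

View pics/w10.png

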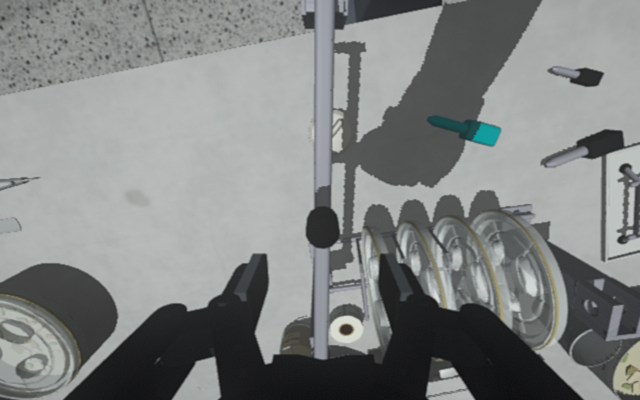

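The knob is centred between the fingers at (322,228). Descend and pinch.

```bash
python3 -m inch '[[[0,36,0],[0,0,0],60],[[0,60,0],[0,0,0],60],[[0,71,0],[0,0,0],60],[[0,71,0],[0,0,0],60],[[0,71,0],[0,0,0],15],[[0,71,0],[0,0,0],15],[[0,71,0],[0,0,0],15],[[0,71,0],[0,0,0],15],[[0,71,0],[0,0,0],15],[[0,71,0],[0,0,0],15]]' 30
python3 - <<'E'
from bar import *
for k in np.linspace(1.4355,-.01,16)[1:]: 
    a,b=rel(*pose(k,.228)); print(round(k,3),np.round(a).tolist(),b.tolist())
E
```

```text
time: 36.25
ee_pos: [0.4326, -0.3009, 0.2314]
tcp_rot: [-90.2, -0.2, 79.9]
wrist_force: [-0.1, 0.7, 6.2]
opening: 0.0242
1.339 [15.0, 4.0, 0.0] [0.004, 0.097, 0.004]
1.243 [31.0, 4.0, -2.0] [0.004, 0.194, 0.004]
1.146 [47.0, 4.0, -6.0] [0.003, 0.29, 0.005]
1.05 [62.0, 4.0, -12.0] [0.003, 0.386, 0.005]
0.954 [77.0, 4.0, -18.0] [0.003, 0.483, 0.005]
0.857 [91.0, 4.0, -27.0] [0.003, 0.579, 0.005]
0.761 [105.0, 4.0, -36.0] [0.002, 0.675, 0.005]
0.665 [117.0, 4.0, -47.0] [0.002, 0.772, 0.005]
0.568 [128.0, 4.0, -59.0] [0.002, 0.868, 0.006]
0.472 [138.0, 4.0, -72.0] [0.002, 0.965, 0.006]
0.375 [147.0, 4.0, -86.0] [0.001, 1.061, 0.006]
0.279 [154.0, 4.0, -101.0] [0.001, 1.157, 0.006]
0.183 [160.0, 4.0, -116.0] [0.001, 1.254, 0.006]
0.086 [164.0, 5.0, -132.0] [0.001, 1.35, 0.006]
-0.01 [167.0, 5.0, -148.0] [0.0, 1.446, 0.006]
```

```bash
python3 -m inch '[[[15,-1,0],[0,0.097,0],15],[[31,-1,-2],[0,0.194,0],15],[[47,-1,-6],[0,0.29,0],15],[[62,-1,-12],[0,0.386,0],15],[[77,-1,-18],[0,0.483,0],15],[[77,-1,-18],[0,0.483,0],15]]'
python3 - <<'E'
from bar import *
for k in np.linspace(.954,-.02,11)[1:]: 
    a,b=rel(*pose(k,.230)); print(round(k,3),np.round(a).tolist(),b.tolist())
E
```

```text
time: 36.85
ee_pos: [0.4656, -0.2281, 0.2317]
tcp_rot: [-90.2, -0.3, 52.1]
wrist_force: [8.7, -8.3, -12.8]
opening: 0.024
0.857 [16.0, 2.0, 0.0] [0.003, 0.094, 0.005]
0.759 [32.0, 2.0, -2.0] [0.002, 0.192, 0.005]
0.662 [48.0, 2.0, -6.0] [0.002, 0.289, 0.005]
0.564 [64.0, 2.0, -12.0] [0.002, 0.386, 0.005]
0.467 [79.0, 2.0, -18.0] [0.002, 0.484, 0.005]
0.37 [93.0, 2.0, -27.0] [0.001, 0.581, 0.006]
0.272 [106.0, 2.0, -37.0] [0.001, 0.679, 0.006]
0.175 [119.0, 2.0, -48.0] [0.001, 0.776, 0.006]
0.077 [130.0, 2.0, -60.0] [0.001, 0.873, 0.006]
-0.02 [140.0, 2.0, -73.0] [0.0, 0.971, 0.006]
```

```bash
python3 -m inch '[[[16,0,0],[0,0.094,0],15],[[32,0,-2],[0,0.19,0],15],[[48,0,-6],[0,0.29,0],15],[[64,0,-12],[0,0.386,0],15],[[79,0,-18],[0,0.484,0],15],[[93,0,-27],[0,0.58,0],15],[[106,0,-37],[0,0.68,0],15],[[106,0,-37],[0,0.68,0],15]]'
python3 - <<'E'
from bar import *
for k in [.2,.1,.05,0,-.03]: 
    a,b=rel(*pose(k,.230)); print(round(k,3),np.round(a).tolist(),b.tolist())
p=bot.camera('scene'); save(p,'s11')
cv2.imwrite('pics/m11.png',cv2.resize(p['frame'][90:270,270:530],None,fx=3,fy=3,interpolation=cv2.INTER_CUBIC)[:,:,::-1])
E
```

```text
time: 37.65
ee_pos: [0.5614, -0.1676, 0.2316]
tcp_rot: [-90.0, -0.3, 12.9]
wrist_force: [0.2, -4.1, -4.2]
opening: 0.0239
0.2 [11.0, 2.0, 1.0] [0.0, 0.067, 0.005]
0.1 [28.0, 2.0, -1.0] [-0.0, 0.167, 0.005]
0.05 [36.0, 2.0, -3.0] [-0.0, 0.217, 0.005]
0 [45.0, 2.0, -5.0] [-0.0, 0.267, 0.005]
-0.03 [50.0, 2.0, -6.0] [-0.0, 0.297, 0.005]
```

View pics/m11.png

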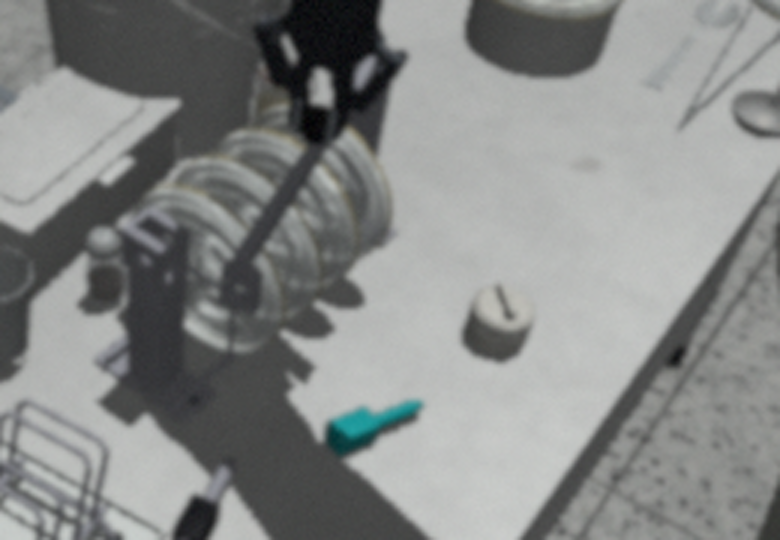

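The bar is over the lids with about 0.25 rad to go. Continue to the stop.

```bash
python3 -m inch '[[[11,0,1],[0,0.067,0],15],[[20,0,0],[0,0.11,0],15],[[28,0,-1],[0,0.167,0],15],[[36,0,-3],[0,0.217,0],15],[[41,0,-4],[0,0.24,0],15],[[45,0,-5],[0,0.267,0],15],[[45,0,-5],[0,0.267,0],15]]'
for i in 1 2; do python3 -m inch '[[[2,0,0],[0,0,0],15],[[2,0,0],[0,0,0],15]]'|egrep 'pos|force' | tr '\n' ' '; done
```

```text
time: 38.4
ee_pos: [0.6053, -0.1635, 0.2316]
tcp_rot: [-90.0, -0.2, -2.3]
wrist_force: [-0.3, -6.5, -4.2]
opening: 0.0241
ee_pos: [0.6055, -0.1635, 0.2316] wrist_force: [-9.1, -0.3, -0.4] ee_pos: [0.6054, -0.1635, 0.2316] wrist_force: [-10.4, -0.1, -0.5]
```

The bar is on its stop: with an extra 4 mm commanded it stayed at x = 0.6055, and the force rose to 10 N. Release, then look at the fork hole and pin.

```bash
python3 -m inch '[[[0,0,0],[0,0,0],60],[[0,0,0],[0,0,0],60],[[0,0,0],[0,0,0],60],[[0,0,0],[0,0,0],60],[[0,-40,0],[0,0,0],60],[[0,-80,0],[0,0,0],60],[[0,-120,0],[0,0,0],60],[[0,-120,45],[0,0,0],60],[[0,-120,90],[0,0,0],60],[[0,-120,135],[0,0,0],60],[[0,-110,180],[0,0,0],60],[[0,-90,225],[0,0,0],60],[[0,-70,270],[0,0,0],60],[[0,-70,283],[0,0,0],60],[[0,-70,283],[0,0,0],60],[[0,-70,283],[0,0,0],60]]'
python3 - <<'E'
from plan import *
import json
p=bot.camera('wrist'); save(p,'w12'); print(p['origin'],p['orientation'])
json.dump({k:np.array(v).tolist() for k,v in p.items() if k!='frame'},open('w12.json','w'))
print('hole pred',proj(p,T(r,[0,.18,.175])))
for t in ['pin','bar']:
  print(t,[(np.round(d['box']).astype(int).tolist(),round(d['confidence'],2)) for d in bot.search_frame(p,t)])
cv2.imwrite('pics/m12.png',cv2.resize(p['frame'][130:400,200:560],None,fx=2.2,fy=2.2,interpolation=cv2.INTER_CUBIC)[:,:,::-1])
E
```

```text
time: 40.4
ee_pos: [0.6168, 0.1187, 0.3026]
tcp_rot: [-90.0, 0.2, -2.2]
wrist_force: [-0.6, -0.5, 0.3]
opening: 0.0599
[0.61990664 0.199781   0.44466568] [161.55089781   0.20224433  -2.21819554]
hole pred [[324.39665158 290.03899658]]
pin [([161, 186, 177, 225], 0.87), ([202, 263, 231, 310], 0.66)]
bar [([309, 295, 341, 358], 0.85)]
```

View pics/m12.png

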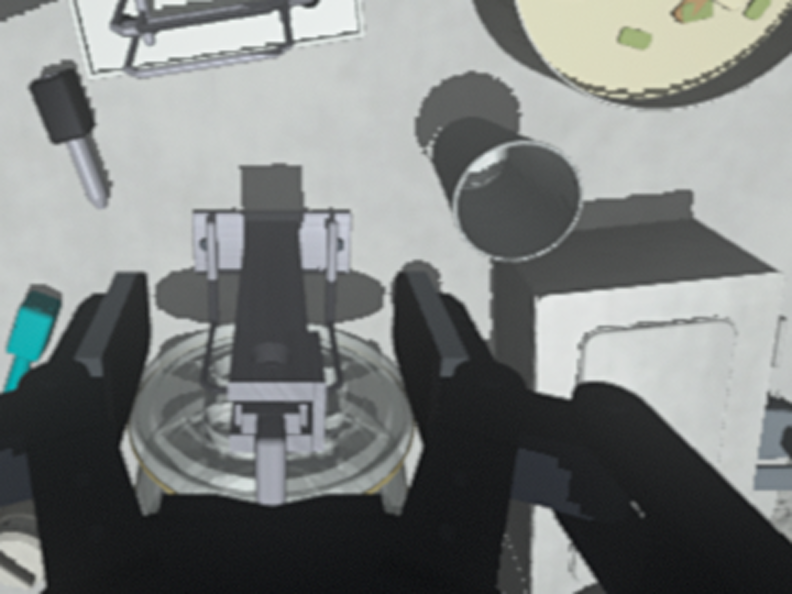

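The hole shows at pixel (323,290.5), 1 px from the prediction, with the lug in the fork. The pin head runs from (223,164) to (233,191) and its tip is at (245,222).

```bash
cat > pin.py <<'E'
from plan import *
def hole_xy(): 
    return T(r,[0,.18,.175])
def pinpose(o,dirv,z,back=.023):
    """tool down, jaws across the pin; o shoulder point, dirv unit (tip dir) ; grasp at head centre"""
    d3=np.array([dirv[0],dirv[1],0]); 
    x=np.cross(d3,[0,0,1.]); x/=np.linalg.norm(x)
    x=-x if x[0]<0 else x
    y=np.array([0,0,-1.]); g=np.array([o[0],o[1],0])-back*d3; g[2]=z
    return g,np.c_[x,y,np.cross(x,y)]
E
python3 - <<'E'
from pin import *
import json
w=json.load(open('w12.json')); c=lambda u,v:(200+u/2.2,130+v/2.2)
print('hole meas',onz(w,c(271,353),.175),'pred',hole_xy())
e=onz(w,c(51,75),.028); s=onz(w,c(72,135),.028); t=onz(w,c(100,205),.014)
print('end',e,'shoulder',s,'tip',t, np.linalg.norm((t-e)[:2]),np.linalg.norm((s-e)[:2]))
for im,uv in [(w,None)]:
  p=bot.camera('wrist')
  for d in bot.cut_out(p,'pin'):
    m=d['region'].astype(np.uint8); 
    q=np.argwhere(m)[:,::-1]; W=np.array([onz(p,a,.014) for a in q])[:,:2]
    ctr=W.mean(0); u=np.linalg.svd(W-ctr,full_matrices=False)[2][0]; pr=(W-ctr)@u
    print(np.round(d['box']),round(d['confidence'],2),'ends',ctr+u*pr.min(),ctr+u*pr.max(),'angle',np.degrees(np.arctan2(u[1],u[0])),'len',np.ptp(pr))
E
```

```text
hole meas [0.61193753 0.0121034  0.175     ] pred [0.61328523 0.01258596 0.175     ]
end [0.47035375 0.13001093 0.028     ] shoulder [0.4785825  0.08848631 0.028     ] tip [0.48700948 0.03109173 0.014     ] 0.10031162229487946 0.04233210337707951
[162. 186. 178. 227.] 0.91 ends [0.38379567 0.09927176] [0.35411232 0.03489227] angle -114.75292947953764 len 0.07089301260691097
[202. 265. 230. 308.] 0.77 ends [ 0.43532568 -0.04091871] [ 0.39073169 -0.12556433] angle -117.78168352201067 len 0.09567395091972788
[207. 162. 245. 225.] 0.71 ends [0.46398388 0.1311165 ] [0.48722238 0.02889409] angle -77.19246163056 len 0.10483056759095039
[288. 226. 359. 360.] 0.4 ends [0.61011771 0.02532753] [ 0.60564798 -0.25194401] angle -90.9235525783382 len 0.2773075688246725
```

```bash
python3 - <<'E'
from pin import *
a=np.radians(-78.3); d=np.array([np.cos(a),np.sin(a)]); tip=np.array([.4875,.0325]); o=tip-.056*d
print(o,d); show(above=pinpose(o,d,.11,.015),at=pinpose(o,d,.006,.015))
E
```

```text
[0.47614391 0.08733648] [ 0.2027873  -0.97922281]
above [-142.3, 192.9, -21.9] [-0.001, -0.244, -0.004]
at [-141.9, 296.9, -22.0] [-0.001, -0.244, -0.004]
```

```bash
python3 -m inch '[[[-40,30,-6],[0,-0.1,0],50],[[-80,60,-12],[0,-0.244,0],46],[[-120,100,-20],[0,-0.244,0],46],[[-142,140,-22],[0,-0.244,0],46],[[-142,175,-22],[0,-0.244,0],46],[[-142,193,-22],[0,-0.244,0],46],[[-142,193,-22],[0,-0.244,0],46],[[-142,193,-22],[0,-0.244,0],46]]'
python3 - <<'E'
from pin import *
a=np.radians(-78.3); d=np.array([np.cos(a),np.sin(a)]); o=np.array([.4761,.0873])
show(at=pinpose(o,d,.006,.015))
p=bot.camera('wrist'); save(p,'w13')
print('pred shoulder,tip,end',proj(p,[[*o,.014],[*(o+.056*d),.014],[*(o-.046*d),.028]]))
E
```

```text
time: 41.45
ee_pos: [0.474, 0.1016, 0.1112]
tcp_rot: [-89.9, 0.1, 11.6]
wrist_force: [0.4, 0.4, 0.6]
opening: 0.046
at [-0.6, 105.2, 0.4] [-0.002, -0.001, -0.002]
pred shoulder,tip,end [[322.92755638 222.55315909]
 [323.02228126 277.1769391 ]
 [322.80210036 175.3236177 ]]
```

View pics/w13.png

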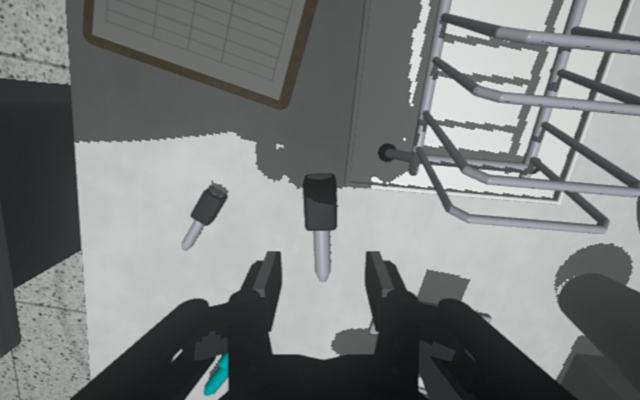

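The pin is aligned with the jaws: head u 305–337, tip (323,282). The hoop stays about 13 mm clear of the gripper's side. Descend and grip.

```bash
python3 -m inch '[[[0,30,-1],[0,0,0],46],[[0,60,-1],[0,0,0],46],[[0,80,-1],[0,0,0],46],[[0,95,-1],[0,0,0],46],[[0,105,-1],[0,0,0],46],[[0,105,-1],[0,0,0],46]]'
python3 -m inch '[[[0,0,0],[0,0,0],20],[[0,0,0],[0,0,0],20],[[0,0,0],[0,0,0],20],[[0,0,0],[0,0,0],20],[[0,0,0],[0,0,0],20],[[0,-20,0],[0,0,0],20],[[0,-50,0],[0,0,0],20],[[0,-80,0],[0,0,0],20],[[0,-80,0],[0,0,0],20]]' 60
python3 - <<'E'
from pin import *
p=bot.camera('wrist'); save(p,'w14'); s=bot.get_obs()
d=-rot(s['tcp_rot'])[:,2]; g=s['ee_pos']
for b in (.008,.011,.015): print(b,proj(p,[g+b*d,g+(b+.056)*d,g-(.046-b)*d]+np.array([0,0,.008])).round(1).tolist())
cv2.imwrite('pics/m14.png',cv2.resize(p['frame'][150:400,220:430],None,fx=2.4,fy=2.4)[:,:,::-1])
E
```

```text
time: 42.1
ee_pos: [0.4749, 0.1009, 0.0068]
tcp_rot: [-89.9, 0.1, 11.6]
wrist_force: [-0.5, 0.1, 0.8]
opening: 0.0461
time: 43.0
ee_pos: [0.4772, 0.1013, 0.0914]
tcp_rot: [-89.9, -0.3, 11.6]
wrist_force: [0.9, 0.9, -0.3]
opening: 0.027
0.008 [[322.6, 281.5], [322.7, 361.1], [322.5, 201.3]]
0.011 [[322.6, 286.2], [322.7, 364.9], [322.5, 207.0]]
0.015 [[322.6, 292.4], [322.7, 369.9], [322.5, 214.6]]
```

View pics/m14.png

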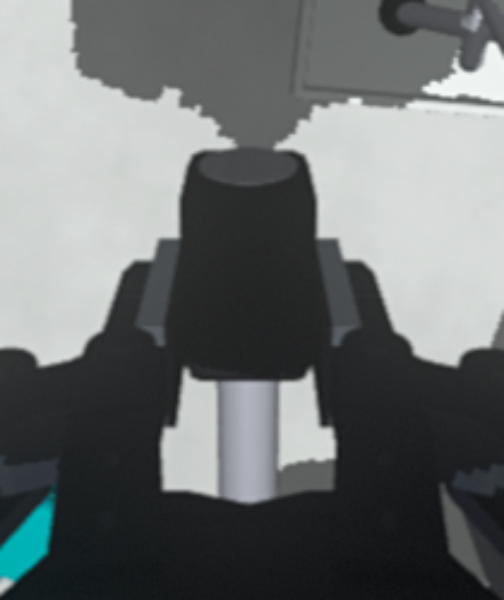

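```bash
python3 - <<'E'
from pin import *
p=bot.camera('wrist'); s=bot.get_obs(); d=-rot(s['tcp_rot'])[:,2]; g=s['ee_pos']; d=d*[1,1,0]; d/=np.linalg.norm(d)
for b in (.008,.011,.014,.017,.020): print(b,proj(p,[g+b*d+[0,0,.0212],g-(.046-b)*d+[0,0,.0172],g-(.046-b)*d+[0,0,-.003]])[:,1].round(1).tolist())
print('target 307.5, 227, 212.5')
# insertion: shoulder target along rack y
for b in (.011,.014,.017):
  for off in (.08,.06,0): 
    h=T(r,[-.0008,.18+off,.175]); dv=R.from_euler('z',r[2]).apply([0,-1,0]); show(**{f'b{b}_{off}':pinpose(h[:2],dv[:2],.175-.0072,b)})
E
```

```text
0.008 [297.1, 207.7, 195.4]
0.011 [302.2, 213.7, 200.8]
0.014 [307.1, 219.7, 206.1]
0.017 [312.1, 225.6, 211.4]
0.02 [316.9, 231.5, 216.6]
target 307.5, 227, 212.5
b0.011_0.08 [138.4, -80.3, -25.7] [-0.002, 0.245, 0.0]
b0.011_0.06 [133.6, -80.3, -45.1] [-0.002, 0.245, 0.0]
b0.011_0 [119.0, -80.5, -103.3] [-0.002, 0.245, 0.0]
b0.014_0.08 [139.2, -80.3, -22.8] [-0.002, 0.245, 0.0]
b0.014_0.06 [134.3, -80.3, -42.2] [-0.002, 0.245, 0.0]
b0.014_0 [119.8, -80.5, -100.4] [-0.002, 0.245, 0.0]
b0.017_0.08 [139.9, -80.3, -19.9] [-0.002, 0.245, 0.0]
b0.017_0.06 [135.1, -80.3, -39.3] [-0.002, 0.245, 0.0]
b0.017_0 [120.5, -80.5, -97.5] [-0.002, 0.245, 0.0]
```

```bash
python3 -m inch '[[[0,-40,0],[0,0,0],20],[[0,-80,0],[0,0,0],20],[[35,-80,-5],[0,0.12,0],20],[[70,-80,-10],[0,0.245,0],20],[[105,-80,-15],[0,0.245,0],20],[[130,-80,-20],[0,0.245,0],20],[[139,-80,-21],[0,0.245,0],20],[[139,-80,-21],[0,0.245,0],20],[[139,-80,-21],[0,0.245,0],20]]'
python3 - <<'E'
from pin import *
for off in (.065,.045,0): 
    h=T(r,[-.0008,.18+off,.175]); dv=R.from_euler('z',r[2]).apply([0,-1,0]); show(**{f'{off}':pinpose(h[:2],dv[:2],.175-.0072,.0155)})
p=bot.camera('wrist'); q=bot.camera('scene'); 
a=cv2.resize(p['frame'][150:400,220:430],None,fx=2,fy=2,interpolation=cv2.INTER_CUBIC); b=cv2.resize(q['frame'][130:240,270:360],None,fx=4.2,fy=4.2,interpolation=cv2.INTER_CUBIC)[:500]
b=np.pad(b,((0,500-b.shape[0]),(0,0),(0,0))); cv2.imwrite('pics/m15.png',np.hstack([a,b])[:,:,::-1])
E
```

```text
time: 44.0
ee_pos: [0.6149, 0.1082, 0.1669]
tcp_rot: [-89.9, 0.1, -2.4]
wrist_force: [-0.5, -0.0, -1.9]
opening: 0.0269
0.065 [1.6, -0.9, -15.1] [-0.002, 0.0, -0.002]
0.045 [1.6, -1.0, -35.1] [-0.002, 0.0, -0.002]
0 [1.6, -1.0, -80.1] [-0.002, 0.0, -0.002]
```

I've used up the pictures, so the insertion goes by force and position.

```bash
python3 -m inch '[[[1.6,-1,-7],[0,0,0],20],[[1.6,-1,-15],[0,0,0],20],[[1.6,-1,-22],[0,0,0],20],[[1.6,-1,-22],[0,0,0],20]]'|egrep 'pos|force'|tr '\n' ' '
for i in 1 2 3; do python3 -m inch '[[[0,0,-2],[0,0,0],20],[[0,0,-4],[0,0,0],20],[[0,0,-4],[0,0,0],20]]'|egrep 'pos|force' | tr '\n' ' '; done
```

```text
ee_pos: [0.6155, 0.085, 0.169] wrist_force: [-0.3, -0.2, -0.4] ee_pos: [0.6153, 0.0808, 0.169] wrist_force: [0.0, 0.2, -0.8] ee_pos: [0.6151, 0.0766, 0.1689] wrist_force: [0.0, 0.1, -1.1] ee_pos: [0.615, 0.0724, 0.1689] wrist_force: [0.0, -0.1, -0.4]
```

```bash
python3 -m inch '[[[0,0.5,0],[0,0,0],20],[[0,1,-2],[0,0,0],20],[[0,1,-4],[0,0,0],20],[[0,1,-4],[0,0,0],20]]'|egrep 'pos|force'|tr '\n' ' '
for i in 1 2 3 4; do python3 -m inch '[[[0,0,-2],[0,0,0],20],[[0,0,-4],[0,0,0],20],[[0,0,-5],[0,0,0],20],[[0,0,-5],[0,0,0],20]]'|egrep 'pos|force' | tr '\n' ' '; done
```

```text
ee_pos: [0.6148, 0.0681, 0.1679] wrist_force: [0.7, 0.2, -0.4] ee_pos: [0.6146, 0.0629, 0.1679] wrist_force: [-0.2, -0.4, -0.8] ee_pos: [0.6144, 0.0577, 0.1679] wrist_force: [-0.1, -0.1, -0.7] ee_pos: [0.6141, 0.0525, 0.1679] wrist_force: [-0.3, -0.0, -1.6] ee_pos: [0.6139, 0.0473, 0.1679] wrist_force: [-0.3, 0.3, -0.3]
```

```bash
for i in 1 2 3; do python3 -m inch '[[[0,0,-2],[0,0,0],20],[[0,0,-4],[0,0,0],20],[[0,0,-5],[0,0,0],20],[[0,0,-5],[0,0,0],20]]'|egrep 'pos|force' | tr '\n' ' '; done; for i in 1 2 ; do python3 -m inch '[[[0,0,-1],[0,0,0],20],[[0,0,-2],[0,0,0],20],[[0,0,-2],[0,0,0],20]]'|egrep 'pos|force' | tr '\n' ' '; done
```

```text
ee_pos: [0.6137, 0.0421, 0.1679] wrist_force: [0.2, 0.5, -1.1] ee_pos: [0.6135, 0.0369, 0.1679] wrist_force: [1.1, -1.1, -0.4] ee_pos: [0.6132, 0.0317, 0.1679] wrist_force: [-0.2, -0.5, -1.3] ee_pos: [0.6131, 0.0297, 0.1679] wrist_force: [-0.1, -0.3, -1.2] ee_pos: [0.6131, 0.0286, 0.1679] wrist_force: [0.4, 6.0, -1.6]
```

```bash
python3 -m inch '[[[0,0,-1],[0,0,0],20],[[0,0,-2],[0,0,0],20],[[0,0,-2],[0,0,0],20]]'|egrep 'pos|force'|tr '\n' ' '
python3 -m inch '[[[0,0,0.5],[0,0,0],20],[[0,0,0.5],[0,0,0],34],[[0,0,0.5],[0,0,0],46],[[0,0,0.5],[0,0,0],46],[[0,0,0.5],[0,0,0],46],[[0,-20,0.5],[0,0,0],46],[[0,-60,0],[0,0,0],46],[[0,-100,30],[0,0,0],46],[[0,-140,70],[0,0,0],46],[[0,-140,100],[0,0,0],46],[[0,-140,100],[0,0,0],46]]'
python3 - <<'E'
from pin import *
P={n:bot.camera(n) for n in('wrist','scene','side')}
p=P['wrist']; h=hole_xy()+[-.001,0,0]; dv=R.from_euler('z',r[2]).apply([0,1,0])
print('pred head: shoulder top, end top, end mid',proj(p,[h+[0,0,.014],h+.046*dv+[0,0,.014],h+.046*dv]).round(1).tolist())
for n,q in P.items():
  for t in('pin','bar','lid_1','steel_cup','kitchen_timer','salt_shaker'):
    print(n,t,[(np.round(d['box']).astype(int).tolist(),round(d['confidence'],2)) for d in bot.search_frame(q,t)])
a=np.linspace(0,2*np.pi,90)
for n in('scene','wrist'):
  for s in(-.087,-.029,.029,.087):
    uv=np.vstack([proj(P[n],T(r,np.c_[.0915*np.cos(a),0*a+s+t,.099+.0915*np.sin(a)])) for t in(-.0085,.0085)]); print(n,'lid pred',np.round([*uv.min(0),*uv.max(0)]))
# head dark blob centre in wrist
u,v=proj(p,[h+.023*dv+[0,0,.014]])[0].astype(int); g=p['frame'][v-45:v+45,u-40:u+40].max(2)<60
n_,lab,st,c=cv2.connectedComponentsWithStats(g.astype(np.uint8)); print('dark',[(st[i][:4]+[u-40,v-45,0,0]).tolist() for i in range(1,n_) if st[i][4]>60])
E
```

```text
ee_pos: [0.613, 0.0286, 0.168] wrist_force: [0.4, 10.6, -0.3] time: 50.6
ee_pos: [0.6176, 0.131, 0.31]
tcp_rot: [-89.5, -0.1, -2.3]
wrist_force: [0.7, -0.7, 0.1]
opening: 0.046
pred head: shoulder top, end top, end mid [[322.6, 304.7], [322.6, 267.1], [322.6, 260.5]]
wrist pin [([161, 194, 180, 236], 0.94), ([202, 270, 229, 306], 0.94), ([305, 255, 332, 306], 0.76)]
wrist bar [([306, 318, 339, 359], 0.8), ([393, 188, 461, 253], 0.69), ([268, 281, 377, 357], 0.5)]
wrist lid_1 [([289, 231, 357, 359], 0.7), ([269, 282, 377, 357], 0.67)]
wrist steel_cup [([395, 189, 461, 253], 0.78)]
wrist kitchen_timer [([193, 360, 226, 398], 0.92)]
wrist salt_shaker []
scene pin [([380, 222, 413, 243], 0.86), ([301, 171, 322, 190], 0.74), ([365, 275, 390, 286], 0.43)]
scene bar [([318, 106, 396, 180], 0.57), ([301, 101, 404, 233], 0.26)]
scene lid_1 [([342, 132, 387, 183], 0.97), ([327, 140, 379, 196], 0.69), ([355, 130, 401, 172], 0.67), ([301, 101, 403, 232], 0.67), ([314, 153, 365, 209], 0.57)]
scene steel_cup [([257, 173, 280, 210], 0.88)]
scene kitchen_timer [([424, 186, 449, 206], 0.66)]
scene sa
[... 166 characters left out ...]
, 263], 0.62), ([312, 180, 322, 193], 0.51), ([310, 181, 416, 292], 0.5)]
side lid_1 [([353, 218, 388, 266], 0.95), ([340, 207, 377, 255], 0.9), ([364, 232, 404, 276], 0.66), ([324, 195, 363, 244], 0.57)]
side steel_cup [([332, 157, 352, 186], 0.69)]
side kitchen_timer [([338, 304, 361, 328], 0.94)]
side salt_shaker [([358, 190, 366, 209], 0.67), ([336, 207, 377, 256], 0.35)]
scene lid pred [350. 123. 401. 178.]
scene lid pred [338. 131. 390. 187.]
scene lid pred [326. 140. 378. 197.]
scene lid pred [313. 150. 365. 208.]
wrist lid pred [267. 357. 379. 475.]
wrist lid pred [265. 333. 381. 445.]
wrist lid pred [262. 307. 384. 413.]
wrist lid pred [260. 280. 387. 378.]
dark [[308, 254, 28, 48]]
```

```bash
python3 -c "
from workcell import bot
print(bot.job_done())"
```

```text
the job is handed in; nothing more can be done
None
```

I put all four lids in rack slots 1–4, swung the bar home onto its stop, and pushed the large black pin in until its head seated. I then handed the job in at about 51 s; no verdict was reported.

- **Lids:** each one touched down on the rails at close to the same height. The last outline checks from the scene camera matched the slot predictions within a few pixels; the side camera also found four lids.
- **Bar:** it stopped at the predicted home position. Commanding 4 mm more did not move it, and the force rose to 10 N.
- **Pin:** it slid in without resistance and stopped within about 1 mm of where the shoulder should meet the fork. It held against a further 2 mm push at 10.6 N. After I let go, the head's outline fitted a seated pin.
- **Bystanders:** the cup, timer and salt shaker were found where they started, within a few pixels. The wrist camera did not find the salt shaker in the last check; the scene and side cameras did.

I had used all 16 pictures before the insertion, so that step and the last checks rest on force, position and network readings, not on looking.

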